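Tip mineral blocks into the crate's feed drawer

ROBOT

A 6-joint arm with a two-finger parallel gripper is mounted at the origin on the work surface. World frame = base frame: x ahead of the robot, y to its left, z up, the work surface at z = 0. Lengths are in mm, angles in rad, forces in N, time in s.
With the tool pointing down it reaches from about 350 to 875 mm from the base axis. Payload 4.2 kg.
Tool frame: the origin (TCP) lies where the fingers leave the gripper's body, on its centre line; the fingertips stand 73 mm ahead of it and the grasp point (between the pads) lies 54 mm ahead of it; z points along the fingers, y is the direction in which the jaws open and shut (so a half turn about z gives the same grasp; the last joint's range is limited). The gripper opens to 85 mm and grips with 20 to 120 N. Pads are 22 mm wide; open, the fingers measure 114 mm over their backs; the gripper's body (76 mm by 85 mm) begins 54 mm behind the grasp point. The pads swing forward as they close: fully open they stand 13 mm farther back than shut.
Start: joints at [-1.063, 0.385, 0.008, 0, -1.194, -0.259], TCP at [153.918, -605.73, 303.912] pointing down, gripper open.
Joint ranges: [-3.14, 3.14], [-1.21, 2.06], [-1.07, 1.41], [-3.16, 2.05], [-2.99, -0.16], [-3.1, 3.1]. Speed limits (rad/s): [2.79, 2.79, 3.14, 3.14, 3.14, 3.14].

INTERFACE

Orientations are given as a unit quaternion [x, y, z, w].
In Python, from bench import arm gives the robot as it stands.
- The arm moves only by the tool apply_moves, never from a script. Its argument "increments" is a list that holds one entry, the list of rows, each a list of 7 numbers: the shift along the tool's x, y, z scaled (see below), then the turn, a rotation vector about the tool's x, y, z scaled (see below), then the gripper's target within -1 to 1 (fully open at 1, half-way at 0, shut at -1). A call has 1 to 10 rows; each row is the pose to reach, as a shift and turn from the pose commanded when the call began, along the tool's axes at that moment; what a row does not reach only later rows make up. The controller multiplies each number of a shift by 100 mm and each number of a turn by 0.5 rad. A row lasts 1/10 s, in which the tool goes at most 50 mm and 8.59 degrees, less where a joint would pass 70% of its speed; a pose out of reach is approached as far as the arm can. A call with a number of a shift or a turn outside -1 to 1 is refused whole. A call with a gripper value outside its range is refused whole. The fingers move at their own pace and stop on an object; the grip force is fixed at half the most. Time passes only in rows, so rows that repeat a pose let the fingers close. It gives the time, the measured TCP pose, the force and the opening at its end, in the units of the state.
- arm.read_state(): the state, without advancing time (a new reading comes with each control period).
- arm.get_image(name): name is "scene" or "top" or "wrist"; returns a dict with "img" (480x640x3 uint8, red, green, blue), "fx", "fy", "cx", "cy" (pixels), "pose" (4x4, takes a point from camera to world coordinates). Camera axes: x right, y up, looking along -z (the intrinsics and any distortion apply to the point x, -y, -z); pixel columns grow to the right and rows downward; lengths in mm; the calibration is good to about 2 mm. A picture is of the moment at which its call begins. There is no depth.
- arm.job_done(): hands the job in, once; it reports no verdict.
Trained networks look in a picture, given as the dict that the camera call returned (one of the last four; its "shot" number tells which), for a name from the list of things; names that differ only in an ending like _2 or _b are one class to them, and where a whole thing is asked for, a point or a joint stands for the part that bears it (a point fixed in the world has none). Each returns a list of dicts, best first, with "conf" (0 to 1); they miss things now and then, are a little off and sometimes report something else, mostly with a low value. They report only what shows in the picture. A call takes as long as a camera call. They do not tell look-alikes from the thing itself.
- arm.outline_of(label, picture): "pixels" (480x640 bool, what is visible of it) and "box" ([centre column, centre row, width, height] in pixels, round what is visible of it).
- arm.mark_of(label, picture): "at" ([column, row] in pixels: a listed point, or the origin of a listed thing).
The state is a dict: "clock": time; "joints": joint angles; "joint_vel": joint speeds; "joint_efforts": joint torques, N m; "position": TCP position; "ee_rot": TCP orientation; "contact_force": force on the tool from outside, world axes, zero at the start; "wrist_torque": the same for the moment, N m; "gripper_width": finger opening in mm.
Only numpy, scipy, OpenCV 4.12 (cv2) and the standard library are available. Lean on these libraries where they do the work, as an engineer would, in place of code of your own. Each camera call takes 0.05 s, during which the arm holds its last target.

TASK

Get the pigeon crate ready: lift the tray by its grip and tip the mineral blocks off its open end into the crate's open feed drawer, all four of them, from low over the drawer so that none falls hard, and without the gripper touching the blocks. Keep the tray tipped until all the blocks lie in the drawer, then set the empty tray back flat on the middle of its board and last push the drawer fully home. Leave the other things on the table where they are.

Things in the scene. Friction and masses are not known exactly. Their poses are not given: they have to be found in the camera images.
- tray: Loose aluminium tray, 140 (x) by 110 (y) mm, floor 4 mm thick, walls to 20 mm on both sides and the back, about 200 g. The +x end is open: the lip. Behind the back wall stands a dark wooden grip, 12 mm thick (x), 50 wide (y), its top 85 mm above the underside, centred 76 mm behind the origin. Origin: centre of the underside; x to the lip, z up. Blocks slide on it from 17 to 25 degrees of tilt.
- tray_lip (a point): Middle of the tray's open lip, on the upper face of its floor: 70 mm ahead of and 4 mm above the tray's origin.
- tray_grip (a point): Middle of the wooden grip at the height to hold it: 76 mm behind and 62 mm above the tray's origin. Axes as the tray's; the grip is 12 mm thick along x.
- board: Plain plywood board, 220 mm (x) by 280 mm (y), 6 mm thick, fixed on the table; the tray starts on it with its grip on the side away from the crate. Origin: centre of the underside; its upper face is 6 mm above.
- crate: Low carrying crate of aluminium frame, steel bars and plywood, fixed, 340 mm deep (x), 440 wide (y), 220 high. Origin: centre of the underside. The front faces its own -x (to the middle of the table) with a hatch 194 mm wide, 74 high, for the feed drawer. Take the bars as closed walls and a closed roof.
- drawer (a joint): How far the steel feed drawer is pulled out of the crate, m: 0 fully home, 0.16 at its outer stop. It slides straight along the crate's x axis (home is towards +x), with about 2.5 N of friction, stays where it is left, and stops hard at 0.
- drawer_floor (a point): Centre of the drawer's inner floor, 9 mm above the table; moves with it, axes as the crate's. Inside 158 (x) by 152 (y) mm; rim 55 mm, front plate's top 63 mm above the table. The crate's front plane lies (joint value - 85 mm) from here towards +x, so part of the pulled-out drawer stays under the crate.
- drawer_front (a point): Centre of the outer face of the drawer's flat front plate (8 mm thick, 186 mm wide, 60 mm high, from 3 to 63 mm above the table): push here, towards the crate's +x. When home this face stands only 8 mm proud of the crate's upright front, which rises above it to 220 mm: lean the tool back from the crate to keep the gripper's body clear.
- block1: Reddish-brown pressed mineral block, 26 x 23 x 22 mm brick shape, about 25 g, lying loose on the tray at the start. Origin at its centre.
- block2: Reddish-brown pressed mineral block, upright round, 26 mm across and 24 mm high, about 25 g, lying loose on the tray at the start. Origin at its centre.
- block3: Reddish-brown pressed mineral block, 24 x 24 x 26 mm (high) cube-like, about 25 g, lying loose on the tray at the start. Origin at its centre.
- block4: Reddish-brown pressed mineral block, 26 x 20 x 22 mm brick shape, about 25 g, lying loose on the tray at the start. Origin at its centre.
- ink_tin: Bystander: round red ink tin, 72 mm across, 18 mm high. Origin: centre of the underside. Leave alone.
- stamp: Bystander: wooden hand stamp, 30 x 40 mm block with a turned knob, 58 mm high. Origin: centre of the underside. Leave alone.
- mug: Bystander: white mug, 80 mm across (handle beside it), 85 mm high. Origin: centre of the underside. Leave alone.
- jar: Bystander: closed glass jar, 70 mm across, 90 mm high. Origin: centre of the underside. Leave alone.
- spray: Bystander: white closed bottle, 60 mm across, 160 mm high. Origin: centre of the underside. Leave alone.
There are look-alikes about, which are no part of the job. Leave any yellow look-alike of the tray alone.

How it is judged (in metres and radians):
On the way, in this order (a step that is already met when the one before it is completed fails the run):
1. with the tray still tipped by more than 17 degrees, all four blocks lie in the drawer (angle between tray's own z axis and vertical above 0.3 rad and x of block1 in the frame of drawer_floor between -0.085 and 0.085 m and y of block1 in the frame of drawer_floor between -0.082 and 0.082 m and z of block1 in the frame of drawer_floor between 0 and 0.05 m and x of block2 in the frame of drawer_floor between -0.085 and 0.085 m and y of block2 in the frame of drawer_floor between -0.082 and 0.082 m and z of block2 in the frame of drawer_floor between 0 and 0.05 m and x of block3 in the frame of drawer_floor between -0.085 and 0.085 m and y of block3 in the frame of drawer_floor between -0.082 and 0.082 m and z of block3 in the frame of drawer_floor between 0 and 0.05 m and x of block4 in the frame of drawer_floor between -0.085 and 0.085 m and y of block4 in the frame of drawer_floor between -0.082 and 0.082 m and z of block4 in the frame of drawer_floor between 0 and 0.05 m), for 0.1 s.
2. the empty tray stands flat on its board again, before the drawer is shut (x of tray in the frame of board between -0.07 and 0.07 m and y of tray in the frame of board between -0.07 and 0.07 m and z of tray in the frame of board below 0.011 m and angle between tray's own z axis and vertical below 0.06 rad and linear speed of tray below 0.03 m/s and value of joint drawer above 0.03 m), for 0.2 s.
3. the drawer is pushed fully home (value of joint drawer below 0.006 m), for 0.2 s.
At the end, for the whole second after the job is handed in: All four blocks lie inside the drawer, below its rim; the drawer is home to within 6 mm; the tray stands flat on the board (within about 3 degrees, its centre within 70 mm of the board's centre along each of the board's axes); the tray and blocks are at rest (x of block1 in the frame of drawer_floor between -0.085 and 0.085 m and y of block1 in the frame of drawer_floor between -0.082 and 0.082 m and z of block1 in the frame of drawer_floor between 0 and 0.05 m and x of block2 in the frame of drawer_floor between -0.085 and 0.085 m and y of block2 in the frame of drawer_floor between -0.082 and 0.082 m and z of block2 in the frame of drawer_floor between 0 and 0.05 m and x of block3 in the frame of drawer_floor between -0.085 and 0.085 m and y of block3 in the frame of drawer_floor between -0.082 and 0.082 m and z of block3 in the frame of drawer_floor between 0 and 0.05 m and x of block4 in the frame of drawer_floor between -0.085 and 0.085 m and y of block4 in the frame of drawer_floor between -0.082 and 0.082 m and z of block4 in the frame of drawer_floor between 0 and 0.05 m and x of tray in the frame of board between -0.07 and 0.07 m and y of tray in the frame of board between -0.07 and 0.07 m and z of tray in the frame of board below 0.011 m and angle between tray's own z axis and vertical below 0.06 rad and value of joint drawer below 0.006 m and linear speed of each of tray, block1, block2, block3, block4 below 0.03 m/s); the robot touches nothing.
It fails at once if a block falls hard (faster than 1.8 m/s, a fall of some 16 cm) (linear speed of any of block1, block2, block3, block4 above 1.8 m/s).
It fails at once if the gripper touches a block (more than 1 N) (contact force between the fingers and block1 above 1 N or contact force between the fingers and block2 above 1 N or contact force between the fingers and block3 above 1 N or contact force between the fingers and block4 above 1 N).
It fails at once if a bystander is moved by more than 30 mm (distance of any of ink_tin, stamp, mug, jar, spray from where it was at the start of the episode above 0.03 m).
It also fails if it takes over 67 s, if anything falls off the work surface, if the arm or the gripper's body presses on something with over 40 N, if the wrist force passes 120 N, or if a joint passes its speed limit or range.

## Working session

There is one attempt and no reset: what is moved stays moved. The work goes in short steps, Python scripts to look and compute and a tool call to move; the robot and the scene stay as the last step left them, time stands still between calls to the robot, and variables do not carry over. Pictures are saved under pics/ and viewed, and the job is handed in when it is done.

Besides the shell and the picture viewer there is one more tool, called after "Call:" by a JSON object that holds its "name" and its "arguments". apply_moves: Moves the arm, as the interface text tells. Shifts and turns lie within -1 to 1; 1 stands for 100 mm of shift or 0.5 rad of turn. Its arguments: {"type":"object","properties":{"increments":{"type":"array"}},"required":["increments"]}

```bash
ls; mkdir -p pics; python3 - <<'E'
from bench import arm
import cv2
s=arm.read_state();print(s)
for n in ["scene","top","wrist"]:
    p=arm.get_image(n);cv2.imwrite(f"pics/{n}0.png",p["img"][:,:,::-1]);print(n,p["fx"],p["fy"],p["cx"],p["cy"],p["pose"],[k for k in p])
    for l in ["tray","board","crate","drawer","tray_lip","tray_grip","drawer_floor","drawer_front","block1","ink_tin","stamp","mug","jar","spray"]:
        print(l,[(round(d["conf"],2),[round(float(v)) for v in d["at"]]) for d in arm.mark_of(l,p)][:5])
E
```

```text
pics
{'clock': 0.0, 'joints': array([-1.06346692e+00,  3.85564259e-01,  6.62994135e-03, -4.78053541e-04,
       -1.19401149e+00, -2.58588862e-01]), 'joint_vel': array([ 1.30014653e-03, -1.65868133e-03,  4.56269610e-04,  1.22322655e-03,
        1.08289934e-03,  5.33655017e-05]), 'joint_efforts': array([ 5.40593737e-04, -3.92287552e+01,  1.88405192e+01,  4.18646783e+00,
       -4.64760902e-03,  4.82206648e-07]), 'position': array([ 153.77488082, -605.34995329,  302.82148451]), 'ee_rot': array([-1.23962315e-01,  9.92286320e-01,  1.07990593e-03, -1.95523241e-04]), 'contact_force': array([-0.2227597 ,  0.92010898, -0.38538366]), 'wrist_torque': array([ 0.05065277, -0.03323869, -0.01936544]), 'gripper_width': 85.27452209564308}
scene 499.56766716015517 499.56766716015517 318.0367566774039 234.26193151446668 [[-4.30046869e-01 -7.07667007e-01  5.60595307e-01  1.19579810e+03]
 [ 9.02610631e-01 -3.49956129e-01  2.50648672e-01  3.33170080e+02]
 [ 1.88079677e-02  6.13789960e-01  7.89245301e-01  1.02627860e+03]
 [ 0.00000000e+00  0.00000000e+00  0.00000000e+00  1.00000000e+00]] ['img', 'fx', 'fy', 'cx', 'cy', 'pose', 'shot']
tray [(0.91, [421, 208]), (0.59, [391, 279]), (0.58, [373, 385])]
board [(0.36, [277, 299])]
crate [(0.56, [158, 194])]Traceback (most recent call last):
  File "<stdin>", line 7, in <module>
ValueError: it knows: block, board, crate, drawer_floor, drawer_front, ink_tin, jar, mug, spray, stamp, tray, tray_grip, tray_lip
```

```bash
python3 - <<'E'
from bench import arm
import cv2
for n in ["scene","top"]:
    p=arm.get_image(n);cv2.imwrite(f"pics/{n}0.png",p["img"][:,:,::-1]);print(n,p["fx"],p["fy"],p["cx"],p["cy"],p["pose"])
    for l in ["tray","tray_lip","tray_grip","board","drawer_floor","drawer_front","block"]:
        print(l,[(round(d["conf"],2),[round(float(v),1) for v in d["at"]]) for d in arm.mark_of(l,p)][:6])
E
```

```text
scene 499.56766716015517 499.56766716015517 318.0367566774039 234.26193151446668 [[-4.30046869e-01 -7.07667007e-01  5.60595307e-01  1.19579810e+03]
 [ 9.02610631e-01 -3.49956129e-01  2.50648672e-01  3.33170080e+02]
 [ 1.88079677e-02  6.13789960e-01  7.89245301e-01  1.02627860e+03]
 [ 0.00000000e+00  0.00000000e+00  0.00000000e+00  1.00000000e+00]]
tray [(0.93, [422.7, 212.4]), (0.74, [391.0, 280.2]), (0.71, [374.5, 383.5])]
tray_lip [(0.77, [354.5, 361.4]), (0.72, [429.2, 230.9]), (0.69, [358.0, 272.1]), (0.61, [277.3, 297.1])]
tray_grip [(0.94, [409.2, 406.8]), (0.76, [420.1, 275.6]), (0.69, [421.1, 173.2])]
board []
drawer_floor [(0.75, [229.5, 230.4])]
drawer_front [(0.98, [257.5, 237.2]), (0.28, [153.1, 196.5])]
block [(0.56, [372.7, 283.6]), (0.47, [391.7, 287.6]), (0.41, [382.8, 265.5]), (0.4, [400.8, 271.0])]
top 522.6691039459342 522.6691039459342 324.0608382799584 238.53829044470933 [[ 1.63517351e-02  9.95822423e-01 -8.98349778e-02  4.07340569e+02]
 [-9.99842835e-01  1.69007748e-02  5.35432064e-03  3.43434108e+01]
 [ 6.85023328e-03  8.97333065e-02  9.95942271e-01  1.52893021e+03]
 [ 0.00000000e+00  0.00000000e+00  0.00000000e+00  1.00000000e+00]]
tray [(0.84, [256.2, 248.0]), (0.75, [254.4, 334.9])]
tray_lip [(0.94, [253.5, 167.7]), (0.89, [241.8, 313.2]), (0.73, [283.7, 244.5]), (0.35, [267.1, 251.5])]
tray_grip [(0.85, [211.2, 142.4]), (0.78, [223.9, 240.9]), (0.73, [263.8, 362.2]), (0.6, [281.8, 242.5])]
board []
drawer_floor [(0.7, [267.4, 250.5]), (0.69, [401.1, 236.4]), (0.54, [372.2, 234.2])]
drawer_front [(0.55, [370.8, 232.2])]
block [(0.63, [248.4, 252.4]), (0.59, [251.9, 232.2]), (0.52, [270.0, 231.2]), (0.4, [266.4, 252.1]), (0.36, [255.4, 245.0])]
```

View pics/scene0.png

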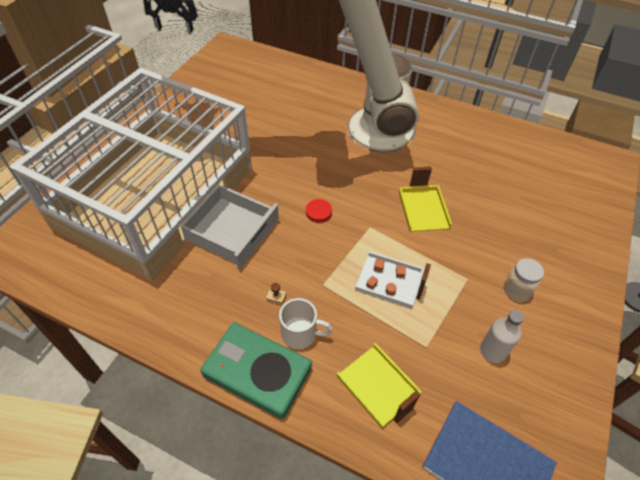

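View pics/top0.png

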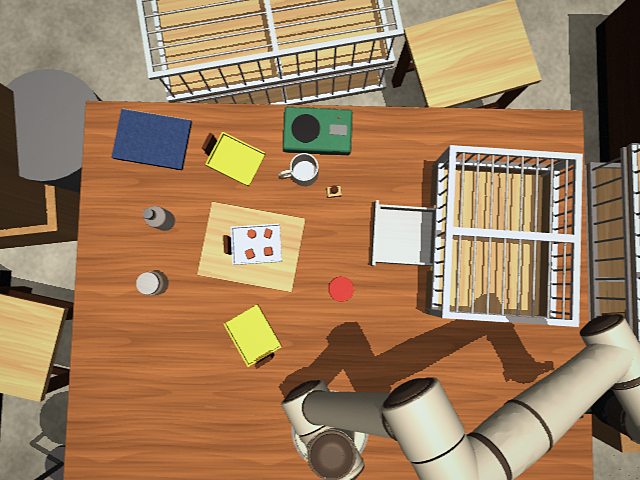

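```bash
cat > h.py <<'E'
import numpy as np, cv2
def ray(p,u,v):
    d=np.array([(u-p["cx"])/p["fx"],-(v-p["cy"])/p["fy"],-1.0]); P=np.array(p["pose"]); return P[:3,3],P[:3,:3]@d
def unp(p,u,v,z):
    o,d=ray(p,u,v); return o+d*(z-o[2])/d[2]
def proj(p,X):
    P=np.array(p["pose"]); c=P[:3,:3].T@(np.asarray(X,float)-P[:3,3]); return np.array([p["cx"]+p["fx"]*c[0]/-c[2], p["cy"]+p["fy"]*c[1]/c[2]])
def crop(p,x0,y0,x1,y1,k,name):
    im=cv2.resize(p["img"][y0:y1,x0:x1,::-1],None,fx=k,fy=k,interpolation=cv2.INTER_CUBIC); cv2.imwrite(name,im)
E
python3 - <<'E'
from bench import arm
from h import *
import pickle
p=arm.get_image("top");s=arm.get_image("scene");pickle.dump((p,s),open("p0.pkl","wb"))
crop(p,190,195,310,295,6,"pics/c_top_tray.png")
crop(p,360,190,450,280,6,"pics/c_top_drawer.png")
crop(s,320,220,470,340,5,"pics/c_sc_tray.png")
crop(s,170,180,290,280,6,"pics/c_sc_drawer.png")
o=arm.outline_of("tray",p)
for d in o: print(d["conf"],d["box"],cv2.minAreaRect(np.argwhere(d["pixels"])[:,::-1].astype(np.float32)))
for l in ["board","crate","drawer_front","ink_tin","mug","stamp"]:
  for d in arm.outline_of(l,p)[:2]: print(l,d["conf"],d["box"],cv2.minAreaRect(np.argwhere(d["pixels"])[:,::-1].astype(np.float32)))
E
```

```text
0.73 [233.3, 159.8, 60.7, 48.8] ((230.52276611328125, 156.75294494628906), (59.613773345947266, 37.835723876953125), 25.820993423461914)
0.7 [252.8, 335.5, 58.4, 66.4] ((254.31539916992188, 337.1769714355469), (55.195457458496094, 39.319007873535156), 60.2551155090332)
0.58 [253.6, 246.2, 56.0, 35.6] ((252.67095947265625, 244.1502685546875), (38.62936019897461, 57.847469329833984), 86.3086166381836)
board 0.9 [252.9, 248.0, 106.5, 94.3] ((251.66973876953125, 246.39056396484375), (97.59161376953125, 76.11672973632812), 10.203973770141602)
board 0.34 [153.2, 283.4, 30.3, 22.8] ((152.5, 283.0), (24.0, 31.0), 90.0)
crate 0.75 [477.9, 236.3, 210.7, 180.7] ((478.2005310058594, 233.64198303222656), (211.91424560546875, 174.0574951171875), 3.6913859844207764)
crate 0.43 [403.2, 231.2, 69.0, 62.9] ((403.0037536621094, 234.92518615722656), (61.722900390625, 63.171085357666016), 2.862405300140381)
drawer_front 0.66 [399.9, 235.6, 63.9, 68.6] ((402.9117736816406, 234.35296630859375), (62.07252502441406, 64.16539001464844), 2.726310968399048)
ink_tin 0.73 [341.4, 286.5, 22.8, 23.4] ((341.0, 288.5), (23.0, 24.0), 90.0)
mug 0.73 [300.3, 169.7, 40.0, 34.6] ((301.90704345703125, 167.90823364257812), (37.496009826660156, 32.20873260498047), 22.833654403686523)
stamp 0.42 [334.0, 191.6, 13.8, 8.9] ((333.7884826660156, 190.9423065185547), (10.78638744354248, 12.943665504455566), 78.69007110595703)
```

View pics/c_top_tray.png

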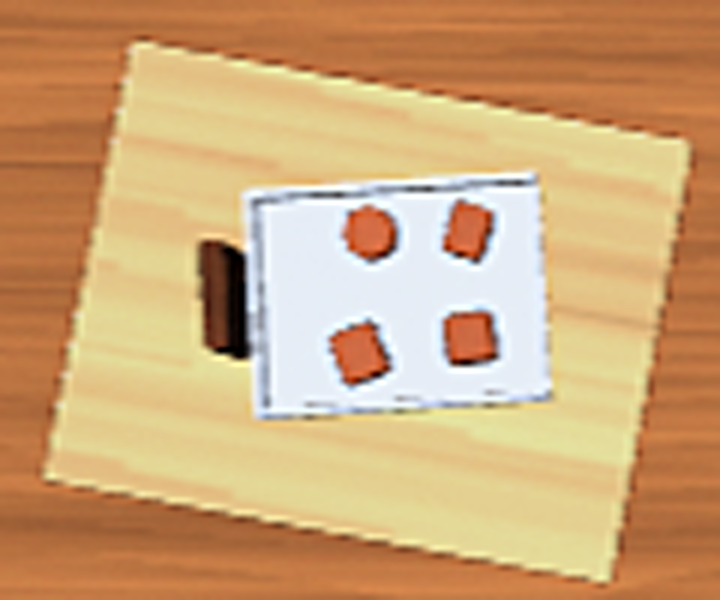

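View pics/c_top_drawer.png

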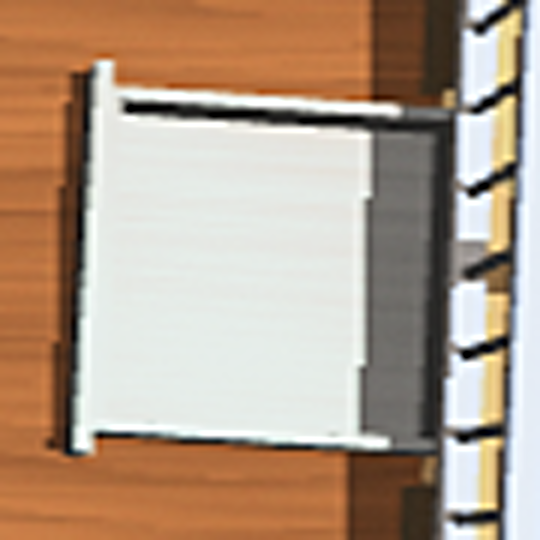

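View pics/c_sc_tray.png

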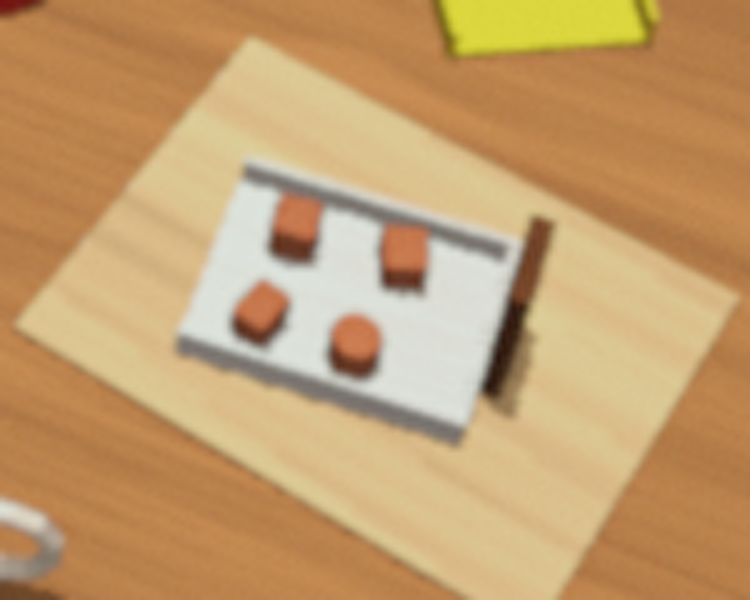

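View pics/c_sc_drawer.png

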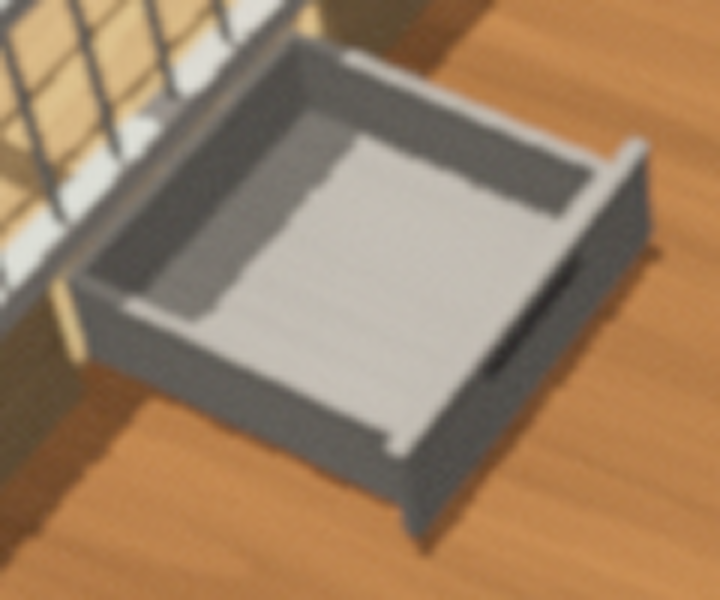

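```bash
cat > fit0.py <<'E'
from h import *
import pickle
from scipy.optimize import least_squares
p,s=pickle.load(open("p0.pkl","rb"))
def px(c,off,k): return np.array(off)+(np.array(c)+.5)/k-.5
T=lambda c:("t",px(c,(190,195),6)); S=lambda c:("s",px(c,(320,220),5))
TD=lambda c:("t",px(c,(360,190),6)); SD=lambda c:("s",px(c,(170,180),6))
cam={"t":p,"s":s}
def fit(obs,x0,name):
    def w(q,m): 
        c,sn=np.cos(q[2]),np.sin(q[2]); return [q[0]+c*m[0]-sn*m[1],q[1]+sn*m[0]+c*m[1],m[2]]
    f=lambda q:np.concatenate([proj(cam[o[0]],w(q,m))-o[1] for m,o in obs])
    r=least_squares(f,x0,x_scale=[100,100,1]); print(name,r.x.round(3),"deg",np.degrees(r.x[2]).round(2)); print((r.fun.reshape(-1,2)).round(1).tolist())
    for k in "ts":
        ob=[o for o in obs if o[1][0]==k]; 
        f2=lambda q:np.concatenate([proj(cam[o[0]],w(q,m))-o[1] for m,o in ob]); print("  only",k,least_squares(f2,x0,x_scale=[100,100,1]).x.round(3))
    return r.x
a=-np.pi/2
fit([((-70,55,26),T((245,190))),((70,55,26),T((537,175))),((70,-55,26),T((552,400))),((-70,-55,26),T((260,418))),
 ((70,-55,26),S((250,160))),((-70,-55,26),S((518,240))),((70,55,26),S((178,338))),((-70,55,26),S((463,432)))],[400,150,a],"tray")
fit([((110,140,6),T((132,40))),((110,-140,6),T((690,142))),((-110,-140,6),T((610,582))),((-110,140,6),T((45,480))),
 ((-110,-140,6),S((250,37))),((-110,140,6),S((740,297))),((110,-140,6),S((15,325)))],[400,150,0.],"board")
fit([((0,93,63),TD((95,60))),((0,-93,63),TD((70,455))),((0,-93,63),SD((648,148))),((0,93,63),SD((408,460)))],[400,-150,a],"front")
E
python3 fit0.py
```

```text
tray [525.775 223.962  -1.487] deg -85.22
[[-0.3, -0.3], [-0.6, -1.0], [-0.8, -0.5], [-0.8, -0.3], [-1.3, -0.8], [0.4, 0.3], [-0.7, -1.2], [0.3, -1.0]]
  only t [524.321 222.108  -1.489]
  only s [527.257 225.259  -1.486]
board [ 5.19047e+02  2.39371e+02 -1.62000e-01] deg -9.3
[[-0.4, -0.4], [0.3, -0.5], [-0.1, 0.3], [-0.8, 0.1], [-0.2, -0.5], [0.2, -0.3], [-0.6, -0.0]]
  only t [ 5.18752e+02  2.38641e+02 -1.61000e-01]
  only s [ 5.19522e+02  2.40076e+02 -1.63000e-01]
front [ 560.737 -111.634   -1.616] deg -92.57
[[-0.6, -0.2], [0.1, -0.6], [0.3, -0.5], [-0.3, -0.6]]
  only t [ 559.548 -112.262   -1.626]
  only s [ 562.133 -110.853   -1.608]
```

```bash
cat > goal.py <<'E'
import sys,numpy as np
from scipy.spatial.transform import Rotation as R
from bench import arm
def inc(pos,Rt=None):
    """print the scaled increment from the current state to TCP pos (mm) & rotation"""
    s=arm.read_state(); R0=R.from_quat(s["ee_rot"]); 
    d=R0.inv().apply(np.array(pos)-s["position"])/100
    w=(R0.inv()*Rt).as_rotvec()/.5 if Rt is not None else np.zeros(3)
    print("t",round(s["clock"],2),"pos",s["position"].round(1),"q",s["joints"].round(2),"F",s["contact_force"].round(1),"w",round(s["gripper_width"],1)); print("inc",d.round(3),w.round(3)); return d,w
def tooldown(yaw):  # tool y at yaw, z down
    y=np.array([np.cos(yaw),np.sin(yaw),0]); z=np.array([0,0,-1.]); return R.from_matrix(np.array([np.cross(y,z),y,z]).T)
E
python3 - <<'E'
from goal import *; from h import *; import pickle
p,s=pickle.load(open("p0.pkl","rb"))
for n,(u,v),z in [("hatch a",(360+447/6,190+110/6),74),("hatch b",(360+437/6,190+450/6),74),("grip",(223.9,240.9),68),("tin",(341,288),18),("stamp",(334,191),30),("mug",(304,169),85)]: print(n,unp(p,u,v,z).round(1))
print(unp(s,420.1,275.6,68).round(1), unp(s,257.5,237.2,33), unp(p,370.8,232.2,33))
inc([400,-100,380],tooldown(np.radians(94.78)))
E
```

```text
hatch a [ 629.2 -282.8   74. ]
hatch b [ 469.7 -277.7   74. ]
grip [527.7 307.   68. ]
tin [401.5 -24.9  18. ]
stamp [ 6.816e+02 -3.000e-01  3.000e+01]
mug [732.6  86.1  85. ]
[519.8 290.4  68. ] [ 565.8022657  -114.00129086   33.        ] [ 562.87550008 -107.93000249   33.        ]
t 1.45 pos [ 153.9 -605.7  303.9] q [-1.06  0.38  0.01  0.   -1.19 -0.26] F [ 0.6  0.3 -0. ] w 85.2
inc [-3.63   4.296 -0.761] [-0.    -0.     0.331]
```

Call:
{"name": "apply_moves", "arguments": {"increments": [[[-0.3,0.3,-0.4,0,0,0.1,1],[-0.6,0.6,-0.8,0,0,0.2,1],[-1,1,-0.8,0,0,0.33,1]]]}}

```text
clock: 1.75
position: [217.0, -501.7, 384.7]
ee_rot: [-0.04, 0.999, -0.004, 0.001]
contact_force: [1.3, 0.2, 1.3]
gripper_width: 85.6
```

Call:
{"name": "apply_moves", "arguments": {"increments": [[[-0.4,0.4,0,0,0,0,1],[-0.7,0.7,0,0,0,0,1],[-1,1,0,0,0,0,1]]]}}

```text
clock: 2.05
position: [308.5, -390.9, 381.3]
ee_rot: [-0.042, 0.999, -0.0, 0.001]
contact_force: [1.0, -0.7, -0.3]
gripper_width: 85.4
```

Call:
{"name": "apply_moves", "arguments": {"increments": [[[-0.35,0.35,0,0,0,0,1],[-0.7,0.7,0,0,0,0,1],[-1,1,0,0,0,0,1]]]}}

```text
clock: 2.35
position: [399.9, -282.8, 381.1]
ee_rot: [-0.042, 0.999, -0.0, 0.0]
contact_force: [-0.4, -1.1, 0.8]
gripper_width: 85.3
```

Call:
{"name": "apply_moves", "arguments": {"increments": [[[-0.35,0.35,0,0,0,0,1],[-0.6,0.7,0,0,0,0,1],[-0.6,1,0,0,0,0,1]]]}}

```text
clock: 2.65
position: [452.6, -178.0, 380.1]
ee_rot: [-0.043, 0.999, -0.0, -0.0]
contact_force: [0.5, 0.1, -0.3]
gripper_width: 85.7
```

```bash
python3 - <<'E'
from goal import *
inc([519,300,240],tooldown(np.radians(94.78)))
E
```

```text
t 2.65 pos [ 452.6 -178.   380.1] q [-0.04  0.1  -0.19  0.   -1.29 -1.45] F [ 0.5  0.1 -0.3] w 85.7
inc [-1.071  4.705  1.401] [-0.    -0.     0.005]
```

Call:
{"name": "apply_moves", "arguments": {"increments": [[[-0.1,0.35,0,0,0,0,1],[-0.2,0.7,0,0,0,0,1],[-0.3,1,0,0,0,0,1]]]}}

```text
clock: 2.95
position: [471.8, -76.3, 381.0]
ee_rot: [-0.042, 0.999, 0.0, 0.0]
contact_force: [0.7, 0.8, -0.1]
gripper_width: 85.5
```

Call:
{"name": "apply_moves", "arguments": {"increments": [[[-0.1,0.35,0,0,0,0,1],[-0.2,0.7,0,0,0,0,1],[-0.3,1,0,0,0,0,1]]]}}

```text
clock: 3.25
position: [493.3, 25.9, 381.0]
ee_rot: [-0.042, 0.999, 0.0, 0.0]
contact_force: [0.8, -0.8, 0.4]
gripper_width: 85.0
```

Call:
{"name": "apply_moves", "arguments": {"increments": [[[-0.1,0.35,0,0,0,0,1],[-0.2,0.7,0,0,0,0,1],[-0.3,1,0,0,0,0,1]]]}}

```text
clock: 3.55
position: [514.9, 128.1, 380.9]
ee_rot: [-0.042, 0.999, 0.0, 0.0]
contact_force: [-0.2, -0.2, -0.8]
gripper_width: 85.4
```

Call:
{"name": "apply_moves", "arguments": {"increments": [[[-0.1,0.35,0.2,0,0,0,1],[-0.15,0.7,0.4,0,0,0,1],[-0.17,1,0.5,0,0,0,1]]]}}

```text
clock: 3.85
position: [523.0, 228.9, 328.7]
ee_rot: [-0.042, 0.999, -0.001, -0.001]
contact_force: [-0.1, -0.4, -0.2]
gripper_width: 85.2
```

Call:
{"name": "apply_moves", "arguments": {"increments": [[[0,0.3,0.3,0,0,0,1],[0,0.6,0.6,0,0,0,1],[0,0.7,0.6,0,0,0,1],[0,0.7,0.6,0,0,0,1],[0,0.7,0.6,0,0,0,1]]]}}

```text
clock: 4.35
position: [518.2, 297.1, 272.3]
ee_rot: [-0.042, 0.999, 0.001, 0.001]
contact_force: [-0.0, -1.2, 0.0]
gripper_width: 85.4
```

```bash
python3 - <<'E'
from goal import *; from h import *
d,w=inc([519,300,240],tooldown(np.radians(94.78)))
p=arm.get_image("wrist");cv2.imwrite("pics/w1.png",p["img"][:,:,::-1]); print(p["pose"].round(3))
for l in ["tray_grip","tray","tray_lip"]:
  for m in arm.mark_of(l,p)[:2]: print(l,m["conf"],m["at"],unp(p,*m["at"],68 if l=="tray_grip" else 6 if l=="tray" else 10).round(1))
print([proj(p,x).round(1) for x in [(519.4,299.7,91),(525.8,224,10)]])
import pickle; pickle.dump(p,open("w1.pkl","wb"))
E
```

```text
t 4.35 pos [518.2 297.1 272.3] q [ 0.79  0.36 -0.11  0.   -1.1  -2.28] F [-0.  -1.2  0. ] w 85.4
inc [-0.01   0.028  0.323] [0.002 0.004 0.001]
[[-8.40000e-02 -9.46000e-01 -3.13000e-01  4.37735e+02]
 [ 9.96000e-01 -8.00000e-02 -2.80000e-02  2.90050e+02]
 [ 1.00000e-03 -3.14000e-01  9.49000e-01  3.42406e+02]
 [ 0.00000e+00  0.00000e+00  0.00000e+00  1.00000e+00]]
tray_grip 0.74 [321.2, 225.3] [518.3 297.5  68. ]
tray 0.94 [300.6, 412.1] [769.5 294.3   6. ]
tray 0.6 [243.7, 203.9] [521.4 222.7   6. ]
tray_lip 0.76 [248.9, 392.8] [742.6 233.1  10. ]
tray_lip 0.62 [169.4, 205.6] [528.  152.7  10. ]
[array([324.2, 235.7]), array([244.2, 209.5])]
```

View pics/w1.png

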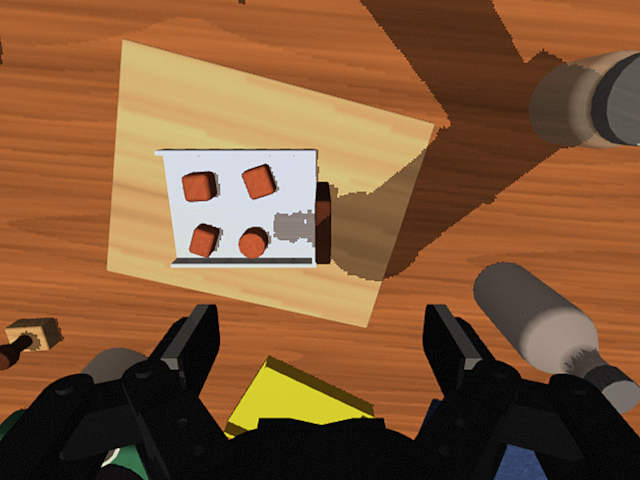

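```bash
python3 - <<'E'
from h import *; import pickle
p=pickle.load(open("w1.pkl","rb"))
crop(p,290,140,370,280,5,"pics/w1c.png")
for u,v,z in [(316,183,91),(330,183,91),(331,264,91),(317,264,91),(317,150,26),(157,150,26)]: print(u,v,z,unp(p,u,v,z).round(1))
E
```

```text
316 183 91 [480.7 290.5  91. ]
330 183 91 [479.9 300.4  91. ]
331 264 91 [541.6 306.9  91. ]
317 264 91 [542.5 296.2  91. ]
317 150 26 [463.2 289.2  26. ]
157 150 26 [474.9 151.   26. ]
```

View pics/w1c.png

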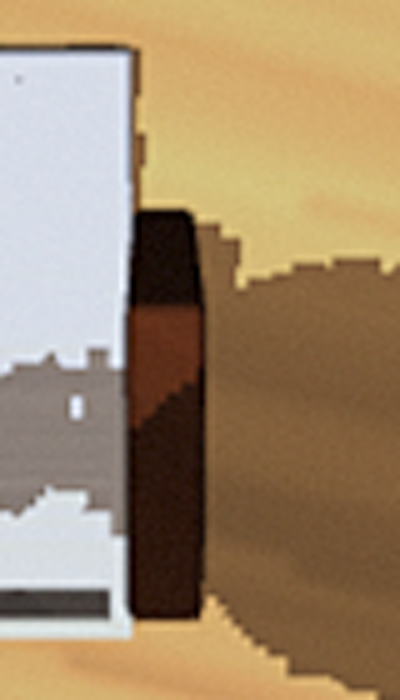

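```bash
python3 - <<'E'
from h import *; import pickle
from goal import *
p=pickle.load(open("w1.pkl","rb"))
for u,v in [(316,201),(330.5,201),(330.5,263.4),(316,263.4),(323.3,232.2)]: print(u,v,unp(p,u,v,91).round(1))
inc([518.5,299,122],tooldown(np.radians(94.78)))
E
```

```text
316 201 [493.7 291.6  91. ]
330.5 201 [492.8 302.   91. ]
330.5 263.4 [541.2 306.5  91. ]
316 263.4 [542.1 295.4  91. ]
323.3 232.2 [516.8 298.8  91. ]
t 4.55 pos [518.  296.4 272.2] q [ 0.79  0.36 -0.11  0.   -1.1  -2.28] F [0.1 0.3 0.3] w 85.5
inc [-0.004  0.023  1.502] [ 0.003  0.004 -0.002]
```

Call:
{"name": "apply_moves", "arguments": {"increments": [[[0,0.025,0.3,0,0,0,0],[0,0.025,0.6,0,0,0,0],[0,0.025,0.8,0,0,0,0],[0,0.025,0.9,0,0,0,0],[0,0.025,0.9,0,0,0,0],[0,0.025,0.9,0,0,0,0]]]}}

```text
clock: 5.15
position: [518.1, 299.9, 181.9]
ee_rot: [-0.042, 0.999, 0.001, 0.001]
contact_force: [-0.2, 0.5, 0.5]
gripper_width: 42.6
```

```bash
python3 - <<'E'
from h import *; 
from goal import *
inc([518.5,299,122],tooldown(np.radians(94.78)))
p=arm.get_image("wrist");cv2.imwrite("pics/w2.png",p["img"][:,:,::-1])
E
```

```text
t 5.15 pos [518.1 299.9 181.9] q [ 0.8   0.45 -0.22  0.   -0.9  -2.28] F [-0.2  0.5  0.5] w 42.6
inc [-0.002 -0.01   0.599] [0.002 0.004 0.001]
```

View pics/w2.png

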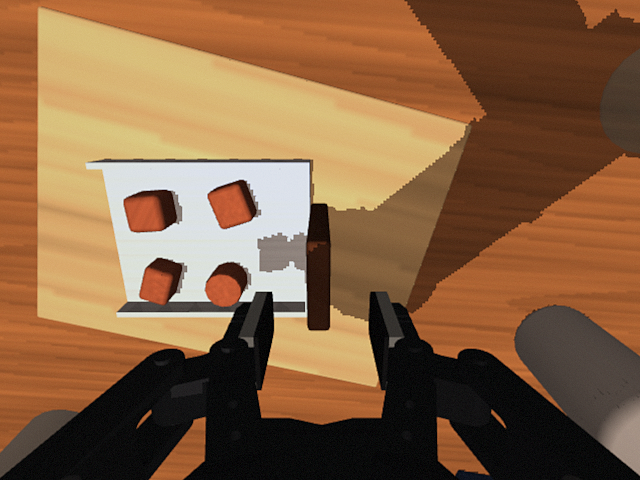

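Call:
{"name": "apply_moves", "arguments": {"increments": [[[0,-0.01,0.2,0,0,0,0],[0,-0.01,0.4,0,0,0,0],[0,-0.01,0.55,0,0,0,0],[0,-0.01,0.6,0,0,0,0],[0,-0.01,0.6,0,0,0,0]]]}}

```text
clock: 5.7
position: [517.7, 298.9, 121.1]
ee_rot: [-0.042, 0.999, 0.0, 0.0]
contact_force: [1.0, 0.2, -0.6]
gripper_width: 42.7
```

```bash
python3 - <<'E'
from h import *; 
from goal import *
inc([518.5,299,122],tooldown(np.radians(94.78)))
p=arm.get_image("wrist");cv2.imwrite("pics/w3.png",p["img"][:,:,::-1])
E
```

```text
t 5.7 pos [517.7 298.9 121.1] q [ 0.79  0.52 -0.28  0.   -0.77 -2.28] F [ 1.   0.2 -0.6] w 42.7
inc [-0.008  0.    -0.009] [0.    0.001 0.001]
```

View pics/w3.png

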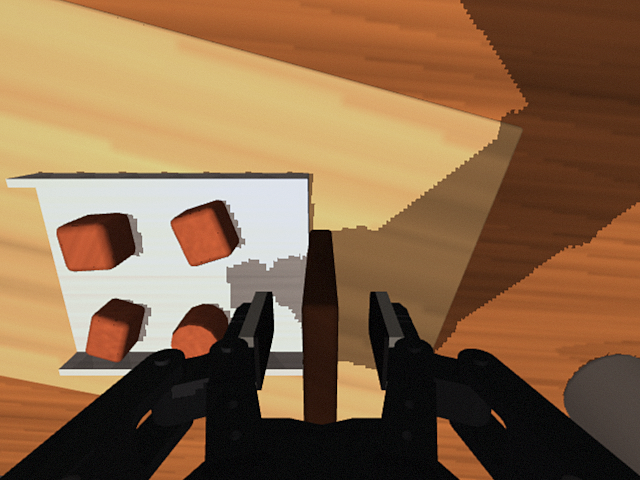

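Centred on the grip, fingers clear of the blocks. Close.

Call:
{"name": "apply_moves", "arguments": {"increments": [[[0,0,0,0,0,0,-0.5],[0,0,0,0,0,0,-1],[0,0,0,0,0,0,-1],[0,0,0,0,0,0,-1],[0,0,0,0,0,0,-1],[0,0,0,0,0,0,-1],[0,0,0,0,0,0,-1]]]}}

```text
clock: 6.45
position: [517.9, 298.9, 121.9]
ee_rot: [-0.042, 0.999, 0.0, 0.001]
contact_force: [-0.3, -1.7, 5.7]
gripper_width: 11.4
```

Call:
{"name": "apply_moves", "arguments": {"increments": [[[0,0,-0.05,0,0,0,-1],[0,0,-0.12,0,0,0,-1],[0,0,-0.22,0,0,0,-1],[0,0,-0.34,0,0,0,-1],[0,0,-0.48,0,0,0,-1],[0,0,-0.6,0,0,0,-1],[0,0,-0.7,0,0,0,-1],[0,0,-0.76,0,0,0,-1],[0,0,-0.8,0,0,0,-1],[0,0,-0.8,0,0,0,-1]]]}}

```text
clock: 7.45
position: [517.5, 298.8, 201.1]
ee_rot: [-0.042, 0.999, 0.0, 0.0]
contact_force: [-0.3, -0.0, -4.2]
gripper_width: 11.3
```

```bash
python3 - <<'E'
from h import *; 
from goal import *
inc([518.5,299,122],tooldown(np.radians(94.78)))
p=arm.get_image("wrist");cv2.imwrite("pics/w4.png",p["img"][:,:,::-1])
p=arm.get_image("scene");crop(p,270,180,470,330,4,"pics/s4.png")
E
```

```text
t 7.45 pos [517.5 298.8 201.1] q [ 0.79  0.43 -0.2  -0.   -0.94 -2.28] F [-0.3 -0.  -4.2] w 11.3
inc [-0.01   0.001  0.791] [0.001 0.001 0.001]
```

View pics/w4.png

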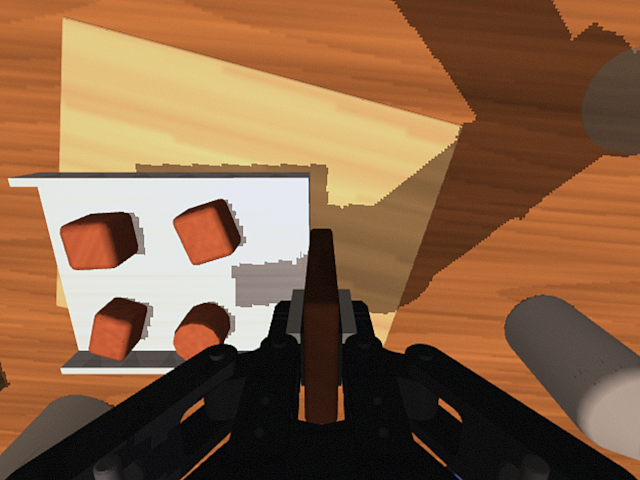

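View pics/s4.png

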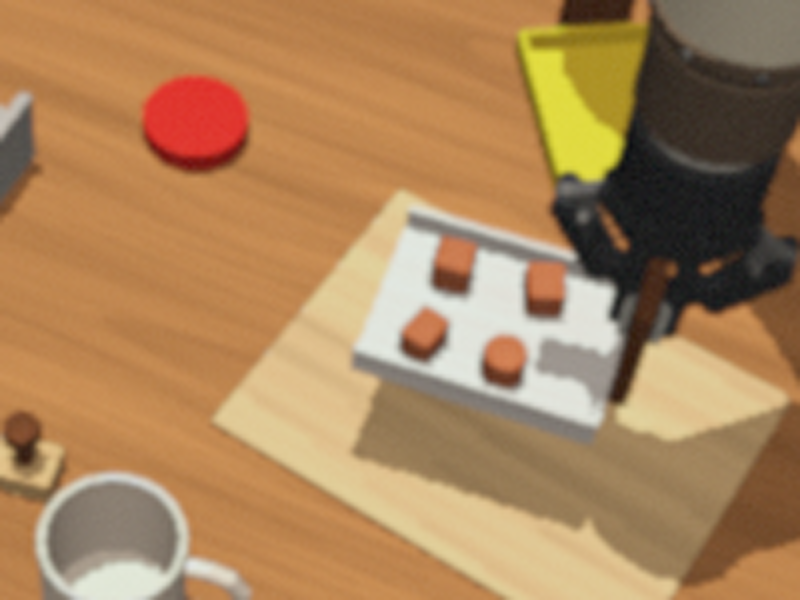

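Call:
{"name": "apply_moves", "arguments": {"increments": [[[-0.01,-0.05,-0.02,0,0,0.01,-1],[-0.03,-0.15,-0.06,0,0,0.03,-1],[-0.05,-0.28,-0.1,0,0,0.06,-1],[-0.07,-0.42,-0.14,0,0,0.1,-1],[-0.09,-0.56,-0.18,0,0,0.14,-1],[-0.11,-0.7,-0.2,0,0,0.18,-1],[-0.13,-0.84,-0.2,0,0,0.22,-1],[-0.15,-0.98,-0.2,0,0,0.24,-1]]]}}

```text
clock: 8.35
position: [540.8, 200.9, 220.7]
ee_rot: [0.019, 1.0, 0.0, -0.0]
contact_force: [-0.7, 0.4, -2.9]
gripper_width: 11.3
```

Call:
{"name": "apply_moves", "arguments": {"increments": [[[-0.02,-0.14,0,0,0,0,-1],[-0.04,-0.28,0,0,0,0,-1],[-0.06,-0.42,0,0,0,0,-1],[-0.08,-0.56,0,0,0,0,-1],[-0.1,-0.7,0,0,0,0,-1],[-0.12,-0.84,0,0,0,0,-1],[-0.14,-0.98,0,0,0,0,-1]]]}}

```text
clock: 9.05
position: [551.1, 102.7, 220.7]
ee_rot: [0.018, 1.0, 0.0, 0.0]
contact_force: [-0.5, 0.7, -3.7]
gripper_width: 11.2
```

```bash
cat > tip.py <<'E'
from goal import *
u=np.array([np.cos(np.radians(-92.2)),np.sin(np.radians(-92.2)),0]); Z=np.array([0,0,1.])
C=np.array([557.1,-204.5,0])
def tcp(fx,lz,th):
    t=np.radians(th); ex=np.cos(t)*u-np.sin(t)*Z; ez=np.sin(t)*u+np.cos(t)*Z
    L=C+fx*u+lz*Z
    p=L-146*ex+111.9*ez
    y=-ex; z=-ez; return p,R.from_matrix(np.array([np.cross(y,z),y,z]).T)
E
python3 - <<'E'
from tip import *
inc(*tcp(-35,110,0))
E
```

```text
t 9.05 pos [551.1 102.7 220.7] q [ 0.47  0.35 -0.27 -0.   -0.95 -2.08] F [-0.5  0.7 -3.7] w 11.2
inc [-0.175 -1.258 -0.012] [0.    0.    0.004]
```

Call:
{"name": "apply_moves", "arguments": {"increments": [[[-0.02,-0.14,0,0,0,0,-1],[-0.04,-0.28,0,0,0,0,-1],[-0.06,-0.42,0,0,0,0,-1],[-0.08,-0.56,0,0,0,0,-1],[-0.1,-0.68,0,0,0,0,-1],[-0.12,-0.78,0,0,0,0,-1],[-0.13,-0.86,0,0,0,0,-1],[-0.14,-0.92,0,0,0,0,-1],[-0.14,-0.95,0,0,0,0,-1],[-0.14,-0.95,0,0,0,0,-1]]]}}

```text
clock: 10.05
position: [561.6, 8.2, 220.7]
ee_rot: [0.018, 1.0, 0.0, -0.0]
contact_force: [-0.3, 0.4, -2.8]
gripper_width: 11.6
```

```bash
python3 - <<'E'
from tip import *; from h import *
d,w=inc(*tcp(-35,110,0))
p=arm.get_image("scene");crop(p,150,120,350,270,4,"pics/s5.png")
p=arm.get_image("top");crop(p,280,180,440,300,5,"pics/t5.png")
E
```

```text
t 10.05 pos [561.6   8.2 220.7] q [ 0.3   0.35 -0.27 -0.   -0.95 -1.91] F [-0.3  0.4 -2.8] w 11.6
inc [-0.036 -0.317 -0.012] [ 0.    -0.     0.004]
```

View pics/s5.png

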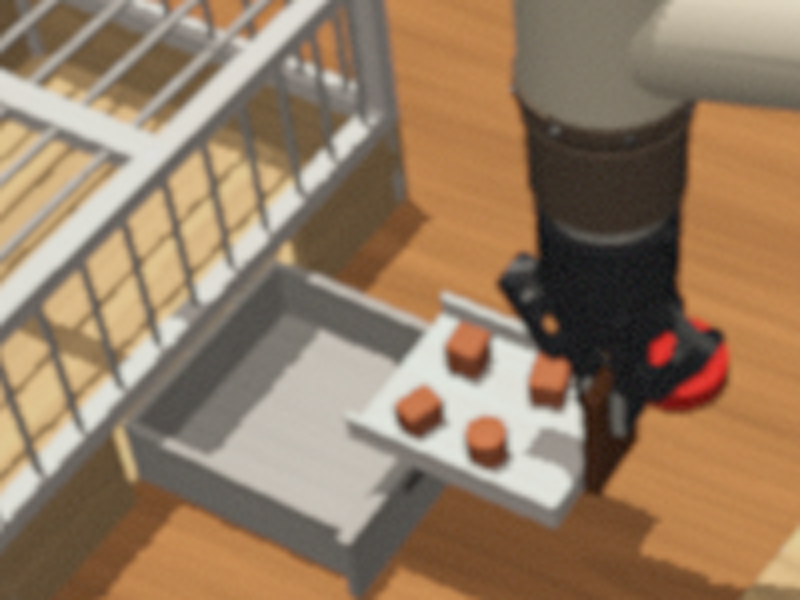

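View pics/t5.png

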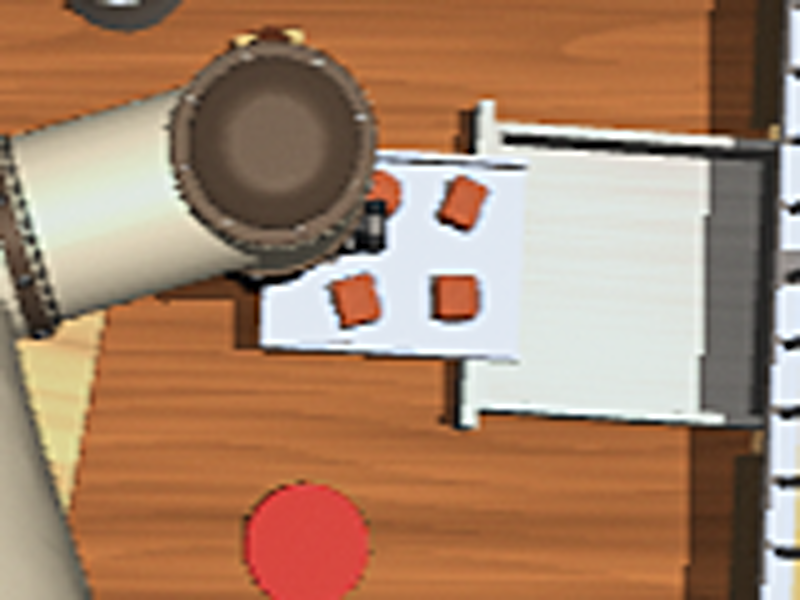

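```bash
python3 - <<'E'
from tip import *
for fx,lz,th in [(-35,100,2),(-35,90,6),(-35,80,10),(-35,72,14)]: inc(*tcp(fx,lz,th))
# call B relative to (−35,72,14)
p0,R0=tcp(-35,72,14)
for lz,th in [(70,17),(68,20),(66,23),(64,26),(62,29),(60,32),(60,34)]:
    p,r=tcp(-35,lz,th); print(th,(R0.inv().apply(p-p0)/100).round(3),((R0.inv()*r).as_rotvec()/.5).round(3))
E
```

```text
t 10.15 pos [561.6   8.6 220.7] q [ 0.3   0.35 -0.27 -0.   -0.95 -1.91] F [-0.   0.1 -3.6] w 11.5
inc [-0.036 -0.362  0.038] [-0.07  -0.     0.005]
t 10.15 pos [561.6   8.6 220.7] q [ 0.3   0.35 -0.27 -0.   -0.95 -1.91] F [-0.   0.1 -3.6] w 11.5
inc [-0.036 -0.447  0.042] [-0.209 -0.     0.005]
t 10.15 pos [561.6   8.6 220.7] q [ 0.3   0.35 -0.27 -0.   -0.95 -1.91] F [-0.   0.1 -3.6] w 11.5
inc [-0.035 -0.538  0.051] [-0.349 -0.     0.005]
t 10.15 pos [561.6   8.6 220.7] q [ 0.3   0.35 -0.27 -0.   -0.95 -1.91] F [-0.   0.1 -3.6] w 11.5
inc [-0.035 -0.636  0.048] [-0.488 -0.001  0.005]
17 [-0.    -0.065 -0.055] [-0.105  0.     0.   ]
20 [-0.    -0.135 -0.108] [-0.209  0.     0.   ]
23 [-0.    -0.208 -0.156] [-0.314 -0.     0.   ]
26 [-0.    -0.284 -0.201] [-0.419  0.     0.   ]
29 [-0.    -0.364 -0.243] [-0.524  0.     0.   ]
32 [-0.    -0.446 -0.28 ] [-0.628 -0.    -0.   ]
34 [-0.    -0.5   -0.315] [-0.698  0.     0.   ]
```

Call:
{"name": "apply_moves", "arguments": {"increments": [[[-0.01,-0.06,0,0,0,0,-1],[-0.02,-0.15,0.01,0,0,0,-1],[-0.03,-0.25,0.03,-0.02,0,0,-1],[-0.036,-0.36,0.04,-0.07,0,0,-1],[-0.036,-0.4,0.04,-0.14,0,0,-1],[-0.036,-0.45,0.04,-0.21,0,0,-1],[-0.036,-0.49,0.05,-0.28,0,0,-1],[-0.036,-0.54,0.05,-0.35,0,0,-1],[-0.036,-0.59,0.05,-0.42,0,0,-1],[-0.036,-0.635,0.05,-0.49,0,0,-1]]]}}

```text
clock: 11.15
position: [562.8, -56.3, 215.5]
ee_rot: [0.018, 0.992, 0.123, 0.002]
contact_force: [0.0, -0.6, -3.3]
gripper_width: 11.4
```

```bash
python3 - <<'E'
from tip import *; from h import *
d,w=inc(*tcp(-35,60,32))
p=arm.get_image("scene");crop(p,150,120,350,270,4,"pics/s6.png")
E
```

```text
t 11.15 pos [562.8 -56.3 215.5] q [ 0.08  0.38 -0.15 -0.29 -1.03 -1.54] F [ 0.  -0.6 -3.3] w 11.4
inc [ 0.001 -0.432 -0.282] [-0.624 -0.002  0.003]
```

View pics/s6.png

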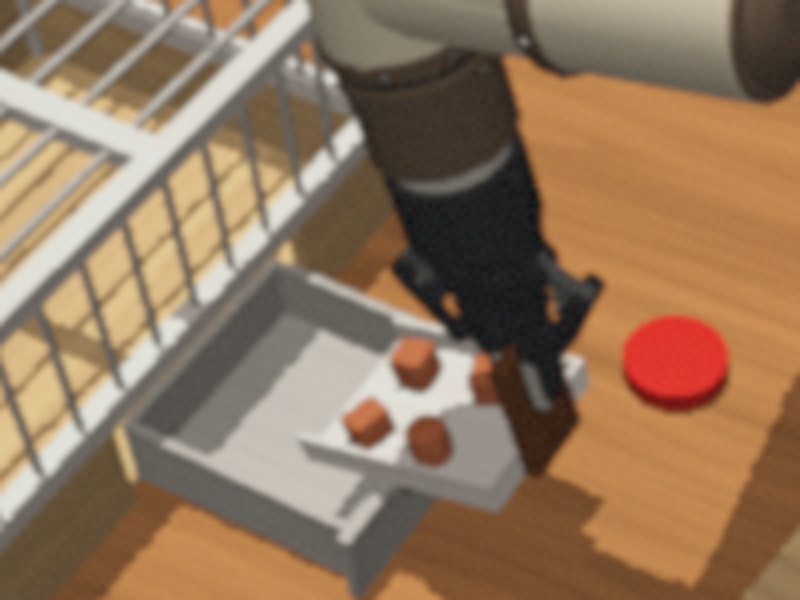

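Call:
{"name": "apply_moves", "arguments": {"increments": [[[0,-0.04,-0.03,-0.07,0,0,-1],[0,-0.09,-0.07,-0.14,0,0,-1],[0,-0.13,-0.1,-0.2,0,0,-1],[0,-0.17,-0.13,-0.26,0,0,-1],[0,-0.21,-0.155,-0.32,0,0,-1],[0,-0.25,-0.18,-0.38,0,0,-1],[0,-0.29,-0.2,-0.43,0,0,-1],[0,-0.33,-0.225,-0.48,0,0,-1],[0,-0.36,-0.245,-0.53,0,0,-1],[0,-0.4,-0.265,-0.58,0,0,-1]]]}}

```text
clock: 12.2
position: [561.3, -100.7, 231.9]
ee_rot: [0.017, 0.964, 0.265, 0.005]
contact_force: [0.3, 0.2, -2.5]
gripper_width: 11.5
```

```bash
python3 - <<'E'
from tip import *; from h import *
d,w=inc(*tcp(-35,60,34))
p=arm.get_image("scene");crop(p,150,120,350,270,4,"pics/s7.png")
E
```

```text
t 12.2 pos [ 561.3 -100.7  231.9] q [-0.14  0.42  0.   -0.56 -1.26 -1.26] F [ 0.3  0.2 -2.5] w 11.5
inc [ 0.003 -0.077 -0.075] [-0.113 -0.002  0.004]
```

View pics/s7.png

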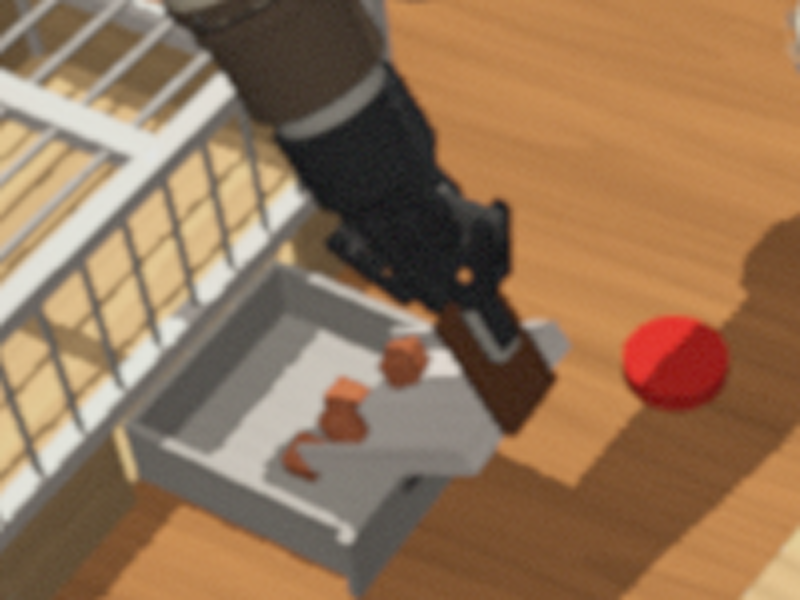

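Call:
{"name": "apply_moves", "arguments": {"increments": [[[0,-0.04,-0.04,-0.06,0,0,-1],[0,-0.07,-0.08,-0.11,0,0,-1],[0,-0.07,-0.08,-0.11,0,0,-1],[0,-0.07,-0.08,-0.11,0,0,-1],[0,-0.07,-0.08,-0.11,0,0,-1],[0,-0.07,-0.08,-0.11,0,0,-1]]]}}

```text
clock: 12.85
position: [560.9, -110.1, 235.1]
ee_rot: [0.017, 0.957, 0.291, 0.005]
contact_force: [0.2, 0.1, -2.2]
gripper_width: 11.2
```

```bash
python3 - <<'E'
from tip import *; from h import *
d,w=inc(*tcp(-45,90,34))
p=arm.get_image("scene");crop(p,150,120,350,270,4,"pics/s8.png")
p=arm.get_image("top");crop(p,320,180,450,280,6,"pics/t8.png")
E
```

```text
t 12.85 pos [ 560.9 -110.1  235.1] q [-0.18  0.44  0.03 -0.61 -1.31 -1.22] F [ 0.2  0.1 -2.2] w 11.2
inc [ 0.001  0.238 -0.194] [-0.007 -0.003  0.005]
```

View pics/s8.png

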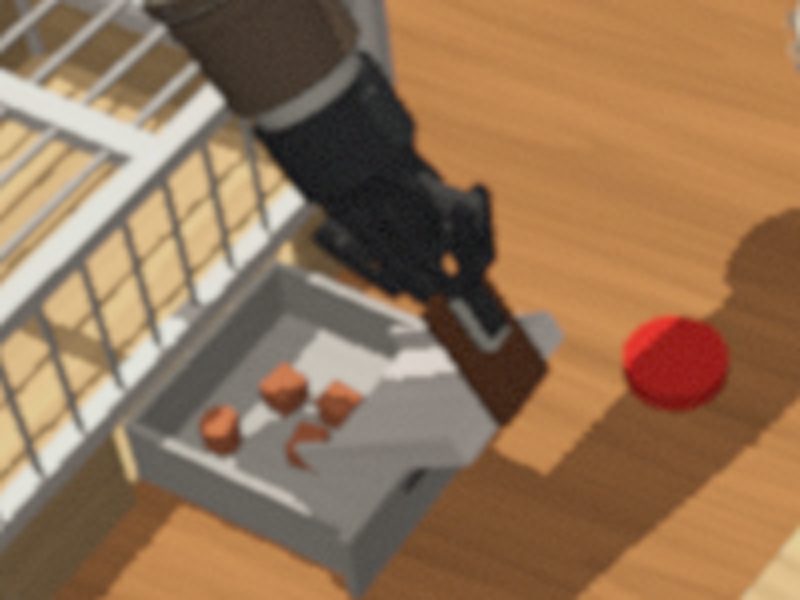

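View pics/t8.png

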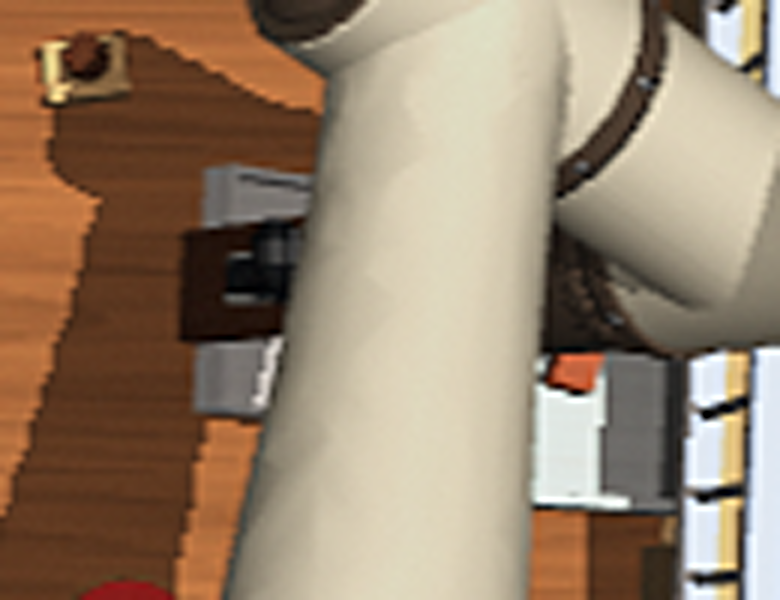

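Call:
{"name": "apply_moves", "arguments": {"increments": [[[0,0.05,-0.04,0,0,0,-1],[0,0.12,-0.1,0,0,0,-1],[0,0.18,-0.15,0,0,0,-1],[0,0.24,-0.19,0,0,0,-1],[0,0.24,-0.19,0,0,0,-1],[0,0.24,-0.19,0,0,0,-1]]]}}

```text
clock: 13.55
position: [561.2, -100.9, 264.5]
ee_rot: [0.017, 0.957, 0.291, 0.005]
contact_force: [-0.8, 0.0, -2.6]
gripper_width: 11.4
```

```bash
python3 - <<'E'
from tip import *; from h import *
d,w=inc(*tcp(-45,110,0))
p=arm.get_image("scene");crop(p,170,150,310,255,5,"pics/s9.png")
for m in arm.mark_of("block",p): 
    X=unp(p,*m["at"],21)-C; e=np.array([-u[1],u[0],0]); print(round(m["conf"],2),m["at"],"floor frame",(X@u).round(),(X@e).round())
E
```

```text
t 13.55 pos [ 561.2 -100.9  264.5] q [-0.16  0.4   0.05 -0.6  -1.35 -1.27] F [-0.8  0.  -2.6] w 11.4
inc [-0.001  0.489  0.84 ] [ 1.18  -0.     0.005]
0.63 [221.3, 218.8] floor frame 29.0 -9.0
0.54 [229.3, 232.8] floor frame -15.0 20.0
0.52 [235.2, 218.4] floor frame -1.0 -27.0
0.16 [262.9, 211.2] floor frame -52.0 -82.0
```

View pics/s9.png

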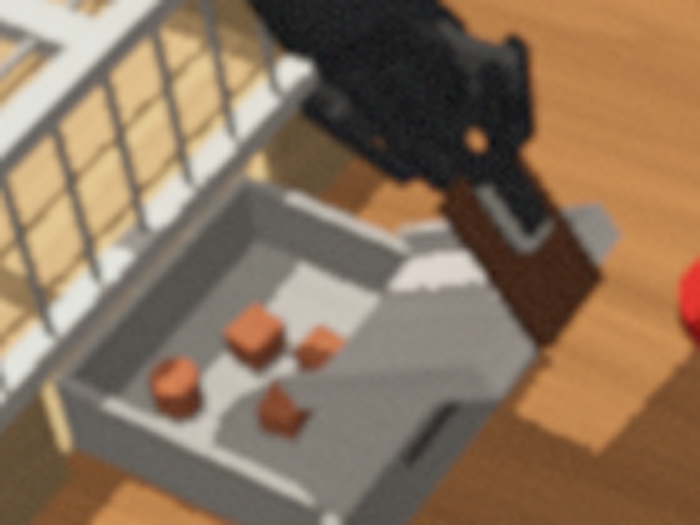

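```bash
python3 - <<'E'
from tip import *
inc(*tcp(-70,120,17)); p0,R0=tcp(-70,120,17); p,r=tcp(-130,120,0)
print((R0.inv().apply(p-p0)/100).round(3),((R0.inv()*r).as_rotvec()/.5).round(3))
E
```

```text
t 13.65 pos [ 561.1 -101.1  263.8] q [-0.16  0.4   0.05 -0.6  -1.35 -1.27] F [-0.1 -0.  -2. ] w 11.5
inc [-0.002  0.642  0.36 ] [ 0.587 -0.003  0.003]
[-0.     0.837  0.651] [ 0.593 -0.     0.   ]
```

Call:
{"name": "apply_moves", "arguments": {"increments": [[[0,0.12,0.04,0.1,0,0,-1],[0,0.24,0.1,0.2,0,0,-1],[0,0.36,0.17,0.3,0,0,-1],[0,0.48,0.25,0.42,0,0,-1],[0,0.64,0.36,0.59,0,0,-1]]]}}

```text
clock: 14.15
position: [563.9, -28.2, 269.5]
ee_rot: [0.019, 0.989, 0.146, 0.002]
contact_force: [0.5, 0.7, -2.1]
gripper_width: 11.3
```

Call:
{"name": "apply_moves", "arguments": {"increments": [[[0,0.17,0.11,0.12,0,0,-1],[0,0.34,0.24,0.24,0,0,-1],[0,0.5,0.38,0.36,0,0,-1],[0,0.67,0.52,0.48,0,0,-1],[0,0.84,0.65,0.593,0,0,-1],[0,0.84,0.65,0.593,0,0,-1]]]}}

```text
clock: 14.75
position: [566.5, 73.7, 229.9]
ee_rot: [0.016, 1.0, -0.002, -0.002]
contact_force: [-1.2, -0.2, -2.3]
gripper_width: 11.2
```

```bash
python3 - <<'E'
from goal import *
inc([517.9,298.9,170],tooldown(np.radians(94.78)))
E
```

```text
t 14.75 pos [566.5  73.7 229.9] q [ 0.41  0.36 -0.23  0.   -0.99 -2.02] F [-1.2 -0.2 -2.3] w 11.2
inc [0.557 2.237 0.594] [-0.006 -0.008 -0.232]
```

Call:
{"name": "apply_moves", "arguments": {"increments": [[[0.05,0.2,0,0,0,0,-1],[0.1,0.4,0,0,0,0,-1],[0.15,0.6,0,0,0,0,-1],[0.2,0.8,0,0,0,0,-1],[0.25,1,0,0,0,0,-1]]]}}

```text
clock: 15.25
position: [545.9, 172.2, 231.8]
ee_rot: [0.019, 1.0, -0.0, -0.0]
contact_force: [0.6, 0.3, -2.3]
gripper_width: 11.6
```

Call:
{"name": "apply_moves", "arguments": {"increments": [[[0.05,0.2,0.1,0,0,-0.05,-1],[0.1,0.4,0.2,0,0,-0.1,-1],[0.15,0.6,0.3,0,0,-0.15,-1],[0.2,0.8,0.4,0,0,-0.2,-1],[0.25,1,0.5,0,0,-0.232,-1]]]}}

```text
clock: 15.75
position: [524.7, 273.0, 181.3]
ee_rot: [-0.04, 0.999, -0.0, -0.0]
contact_force: [0.6, 0.4, -2.3]
gripper_width: 11.5
```

```bash
python3 - <<'E'
from goal import *
inc([517,309,150],tooldown(np.radians(94.78)))
E
```

```text
t 15.75 pos [524.7 273.  181.3] q [ 0.75  0.44 -0.24  0.   -0.89 -2.24] F [ 0.6  0.4 -2.3] w 11.5
inc [0.049 0.365 0.313] [-0.001 -0.002 -0.008]
```

Call:
{"name": "apply_moves", "arguments": {"increments": [[[0.02,0.12,0.1,0,0,0,-1],[0.04,0.25,0.2,0,0,0,-1],[0.05,0.34,0.3,0,0,0,-1],[0.05,0.365,0.4,0,0,0,-1],[0.05,0.365,0.48,0,0,0,-1],[0.05,0.365,0.54,0,0,0,-1],[0.05,0.365,0.57,0,0,0,-1],[0.05,0.365,0.57,0,0,0,-1]]]}}

```text
clock: 16.55
position: [516.9, 308.2, 124.4]
ee_rot: [-0.04, 0.999, -0.001, -0.0]
contact_force: [-0.8, 1.0, -2.0]
gripper_width: 11.1
```

```bash
python3 - <<'E'
from goal import *
inc([517,309,121.9],tooldown(np.radians(94.78)))
E
```

```text
t 16.55 pos [516.9 308.2 124.4] q [ 0.81  0.53 -0.26  0.   -0.78 -2.3 ] F [-0.8  1.  -2. ] w 11.1
inc [-0.002  0.007  0.025] [-0.004 -0.001 -0.008]
```

Call:
{"name": "apply_moves", "arguments": {"increments": [[[0,0,0.01,0,0,0,-1],[0,0,0.02,0,0,0,-1],[0,0,0.027,0,0,0,-1],[0,0,0.027,0,0,0,-1],[0,0,0.027,0,0,0,-1]]]}}

```text
clock: 17.05
position: [516.9, 308.8, 122.1]
ee_rot: [-0.04, 0.999, -0.001, 0.0]
contact_force: [0.7, 0.2, -1.2]
gripper_width: 11.2
```

Call:
{"name": "apply_moves", "arguments": {"increments": [[[0,0,0,0,0,0,-0.6],[0,0,0,0,0,0,-0.3],[0,0,0,0,0,0,0],[0,0,0,0,0,0,0],[0,0,0,0,0,0,0],[0,0,0,0,0,0,0]]]}}

```text
clock: 17.65
position: [516.9, 308.8, 122.1]
ee_rot: [-0.04, 0.999, -0.001, 0.0]
contact_force: [-0.1, 0.5, -0.0]
gripper_width: 42.9
```

Call:
{"name": "apply_moves", "arguments": {"increments": [[[0,0,-0.1,0,0,0,0],[0,0,-0.3,0,0,0,0],[0,0,-0.6,0,0,0,0],[0,0,-1,0,0,0,0]]]}}

```text
clock: 18.05
position: [516.2, 308.3, 222.2]
ee_rot: [-0.04, 0.999, -0.002, -0.001]
contact_force: [-0.5, 0.6, -0.2]
gripper_width: 42.3
```

```bash
python3 - <<'E'
from goal import *; from h import *
inc([517,309,121.9],tooldown(np.radians(94.78)))
p=arm.get_image("wrist");cv2.imwrite("pics/w10.png",p["img"][:,:,::-1])
p=arm.get_image("scene");cv2.imwrite("pics/s10.png",p["img"][:,:,::-1])
E
```

```text
t 18.05 pos [516.2 308.3 222.2] q [ 0.81  0.41 -0.16  0.   -1.   -2.3 ] F [-0.5  0.6 -0.2] w 42.3
inc [-0.012  0.01   1.003] [-0.007 -0.006 -0.007]
```

View pics/w10.png

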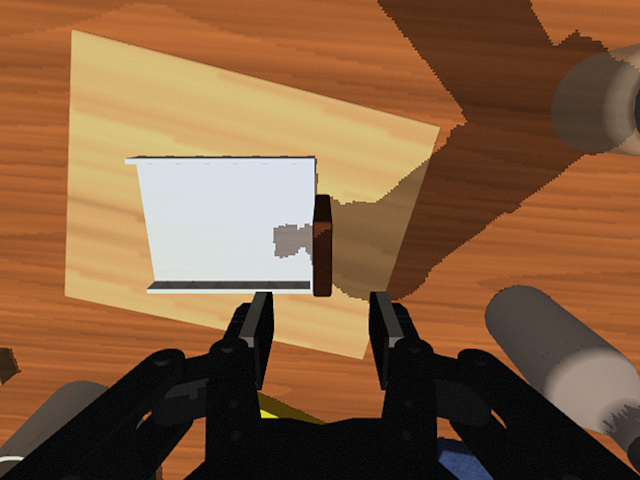

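View pics/s10.png

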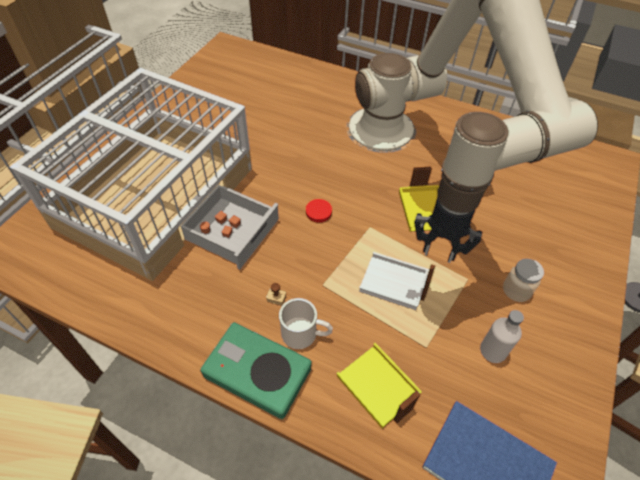

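```bash
cat > push.py <<'E'
from tip import *
F=np.array([560.7,-111.6,0])
def pp(s,zt,al):
    a=np.radians(al); z=np.sin(a)*u-np.cos(a)*Z; y=np.array([u[1],-u[0],0]); 
    return F+s*u+zt*Z-73*z, R.from_matrix(np.array([np.cross(y,z),y,z]).T)
E
python3 - <<'E'
from push import *
print(pp(-40,35,45)[0], pp(-40,35,45)[1].as_matrix().round(2).tolist())
inc(*pp(-40,150,45)); inc(*pp(-40,150,0))
E
```

```text
[564.21704481 -20.04873568  86.61879503] [[-0.03, -1.0, -0.03], [-0.71, 0.04, -0.71], [0.71, -0.0, -0.71]]
t 18.15 pos [519.3 310.7 229.3] q [ 0.81  0.41 -0.16  0.   -0.99 -2.3 ] F [1.8 0.8 0. ] w 42.8
inc [-0.176 -3.335  0.26 ] [ 1.129  1.306 -2.746]
t 18.15 pos [519.3 310.7 229.3] q [ 0.81  0.41 -0.16  0.   -0.99 -2.3 ] F [1.8 0.8 0. ] w 42.8
inc [-0.117 -3.846  0.043] [-0.007  0.027 -2.902]
```

Call:
{"name": "apply_moves", "arguments": {"increments": [[[0,-0.1,-0.2,0,0,0,-1],[0,-0.3,-0.4,0,0,-0.2,-1],[0,-0.5,-0.5,0,0,-0.4,-1],[0,-0.75,-0.5,0,0,-0.7,-1],[0,-1,-0.5,0,0,-1,-1]]]}}

```text
clock: 18.65
position: [524.8, 208.6, 273.3]
ee_rot: [-0.289, 0.957, -0.0, 0.001]
contact_force: [0.1, 0.3, 0.9]
gripper_width: -0.1
```

```bash
python3 - <<'E'
from push import *
d,w=inc(*pp(-40,180,0))
R0=R.from_quat(arm.read_state()["ee_rot"]); print(R0.as_matrix().round(2).tolist())
E
```

```text
t 18.65 pos [524.8 208.6 273.3] q [ 0.67  0.31 -0.19  0.   -1.07 -1.65] F [0.1 0.3 0.9] w -0.1
inc [ 1.239 -2.541  0.204] [-3.000e-03  1.000e-03 -1.892e+00]
[[-0.83, -0.55, 0.0], [-0.55, 0.83, -0.0], [-0.0, -0.0, -1.0]]
```

Call:
{"name": "apply_moves", "arguments": {"increments": [[[0.12,-0.25,0,0,0,-0.25,-1],[0.24,-0.5,0,0,0,-0.5,-1],[0.36,-0.75,0,0,0,-0.75,-1],[0.48,-1,0,0,0,-1,-1]]]}}

```text
clock: 19.05
position: [539.4, 98.2, 273.0]
ee_rot: [-0.516, 0.856, -0.001, 0.0]
contact_force: [-0.1, -0.3, 0.1]
gripper_width: 0.1
```

```bash
python3 - <<'E'
from push import *
d,w=inc(*pp(-40,180,0))
E
```

```text
t 19.05 pos [539.4  98.2 273. ] q [ 0.48  0.28 -0.23  0.   -1.06 -0.96] F [-0.1 -0.3  0.1] w 0.1
inc [ 1.395 -0.994  0.202] [-0.002 -0.002 -0.895]
```

Call:
{"name": "apply_moves", "arguments": {"increments": [[[0.25,-0.18,0,0,0,-0.25,-1],[0.5,-0.36,0,0,0,-0.5,-1],[0.75,-0.54,0,0,0,-0.75,-1],[0.9,-0.64,0,0,0,-0.895,-1],[0.9,-0.64,0,0,0,-0.895,-1]]]}}

```text
clock: 19.55
position: [553.4, -12.2, 272.9]
ee_rot: [-0.691, 0.723, -0.001, -0.0]
contact_force: [-0.2, 0.0, 0.6]
gripper_width: -0.3
```

```bash
python3 - <<'E'
from push import *
d,w=inc(*pp(-60,180,25)); inc(*pp(-60,150,45))
E
```

```text
t 19.55 pos [553.4 -12.2 272.9] q [ 0.27  0.29 -0.22  0.   -1.07 -0.32] F [-0.2  0.   0.6] w -0.3
inc [ 0.081 -0.112  0.268] [ 0.003  0.87  -0.015]
t 19.55 pos [553.4 -12.2 272.9] q [ 0.27  0.29 -0.22  0.   -1.07 -0.32] F [-0.2  0.   0.6] w -0.3
inc [-0.127 -0.11   0.713] [ 0.005  1.568 -0.015]
```

Call:
{"name": "apply_moves", "arguments": {"increments": [[[0.02,-0.03,0.06,0,0.2,0,-1],[0.04,-0.06,0.13,0,0.43,0,-1],[0.06,-0.08,0.2,0,0.65,0,-1],[0.08,-0.11,0.27,0,0.87,0,-1],[0.08,-0.11,0.27,0,0.87,0,-1]]]}}

```text
clock: 20.05
position: [563.2, -17.5, 243.5]
ee_rot: [-0.676, 0.704, -0.149, -0.159]
contact_force: [-1.1, -0.6, 0.1]
gripper_width: 0.2
```

```bash
python3 - <<'E'
from push import *
d,w=inc(*pp(-60,100,45))
E
```

```text
t 20.05 pos [563.2 -17.5 243.5] q [ 0.39  0.37 -0.4   0.46 -1.05 -0.71] F [-1.1 -0.6  0.1] w 0.2
inc [-0.549 -0.014  0.758] [0.01  0.693 0.   ]
```

Call:
{"name": "apply_moves", "arguments": {"increments": [[[-0.12,0,0.16,0,0.15,0,-1],[-0.24,-0.01,0.32,0,0.3,0,-1],[-0.36,-0.01,0.48,0,0.45,0,-1],[-0.48,-0.01,0.64,0,0.6,0,-1],[-0.55,-0.014,0.76,0,0.69,0,-1],[-0.55,-0.014,0.76,0,0.69,0,-1]]]}}

```text
clock: 20.65
position: [565.8, -0.8, 151.8]
ee_rot: [-0.64, 0.668, -0.262, -0.276]
contact_force: [-0.2, 0.9, 0.2]
gripper_width: -0.1
```

```bash
python3 - <<'E'
from push import *
d,w=inc(*pp(-45,35,45))
E
```

```text
t 20.65 pos [565.8  -0.8 151.8] q [ 0.46  0.55 -0.56  0.78 -1.06 -1.11] F [-0.2  0.9  0.2] w -0.1
inc [-0.358  0.005  0.563] [ 0.013  0.008 -0.003]
```

Call:
{"name": "apply_moves", "arguments": {"increments": [[[-0.1,0,0.15,0,0,0,-1],[-0.2,0,0.3,0,0,0,-1],[-0.3,0,0.45,0,0,0,-1],[-0.36,0.005,0.56,0,0,0,-1],[-0.36,0.005,0.56,0,0,0,-1]]]}}

```text
clock: 21.15
position: [564.9, -15.8, 88.2]
ee_rot: [-0.639, 0.668, -0.263, -0.275]
contact_force: [-0.5, -0.3, 0.4]
gripper_width: 0.2
```

```bash
python3 - <<'E'
from push import *; from h import *
d,w=inc(*pp(0,35,45)); inc(*pp(152,35,45))
p=arm.get_image("scene");crop(p,150,120,350,270,4,"pics/s11.png")
E
```

```text
t 21.15 pos [564.9 -15.8  88.2] q [ 0.42  0.64 -0.63  0.89 -0.95 -1.24] F [-0.5 -0.3  0.4] w 0.2
inc [0.303 0.002 0.323] [ 0.011  0.009 -0.009]
t 21.15 pos [564.9 -15.8  88.2] q [ 0.42  0.64 -0.63  0.89 -0.95 -1.24] F [-0.5 -0.3  0.4] w 0.2
inc [ 1.383 -0.009  1.393] [ 0.011  0.009 -0.009]
```

View pics/s11.png

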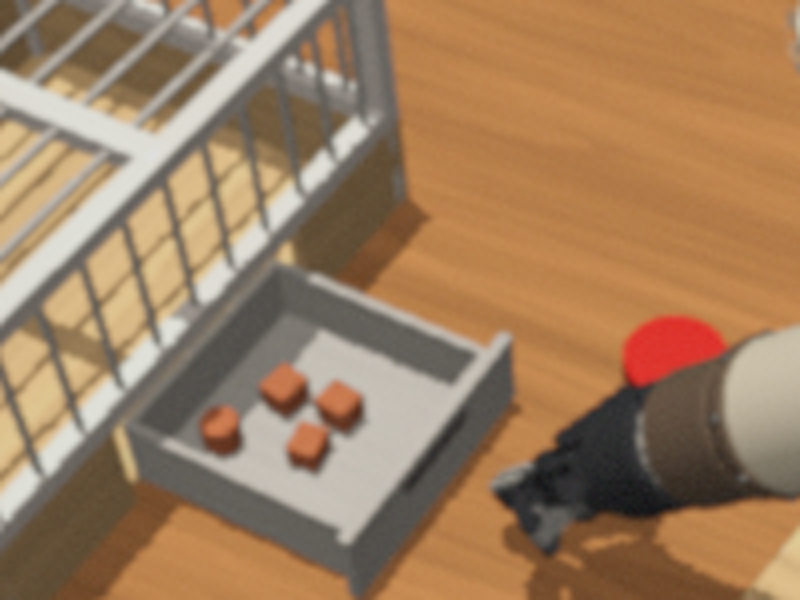

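Call:
{"name": "apply_moves", "arguments": {"increments": [[[0.05,0,0.05,0,0,0,-1],[0.12,0,0.12,0,0,0,-1],[0.18,0,0.18,0,0,0,-1],[0.24,0,0.24,0,0,0,-1],[0.31,0,0.32,0,0,0,-1],[0.38,0,0.39,0,0,0,-1],[0.45,0,0.46,0,0,0,-1],[0.52,0,0.53,0,0,0,-1],[0.59,0,0.6,0,0,0,-1],[0.66,0,0.67,0,0,0,-1]]]}}

```text
clock: 22.2
position: [561.2, -109.6, 87.3]
ee_rot: [-0.639, 0.668, -0.264, -0.275]
contact_force: [-0.4, 3.7, 2.8]
gripper_width: 0.1
```

```bash
python3 - <<'E'
from push import *; from h import *
d,w=inc(*pp(140,35,45)); inc(*pp(152,35,45))
p=arm.get_image("scene");crop(p,150,120,350,270,4,"pics/s12.png")
E
```

```text
t 22.2 pos [ 561.2 -109.6   87.3] q [ 0.21  0.61 -0.71  1.1  -0.87 -1.26] F [-0.4  3.7  2.8] w 0.1
inc [ 0.637 -0.     0.642] [ 0.006  0.008 -0.007]
t 22.2 pos [ 561.2 -109.6   87.3] q [ 0.21  0.61 -0.71  1.1  -0.87 -1.26] F [-0.4  3.7  2.8] w 0.1
inc [ 0.722 -0.001  0.726] [ 0.006  0.008 -0.007]
```

View pics/s12.png

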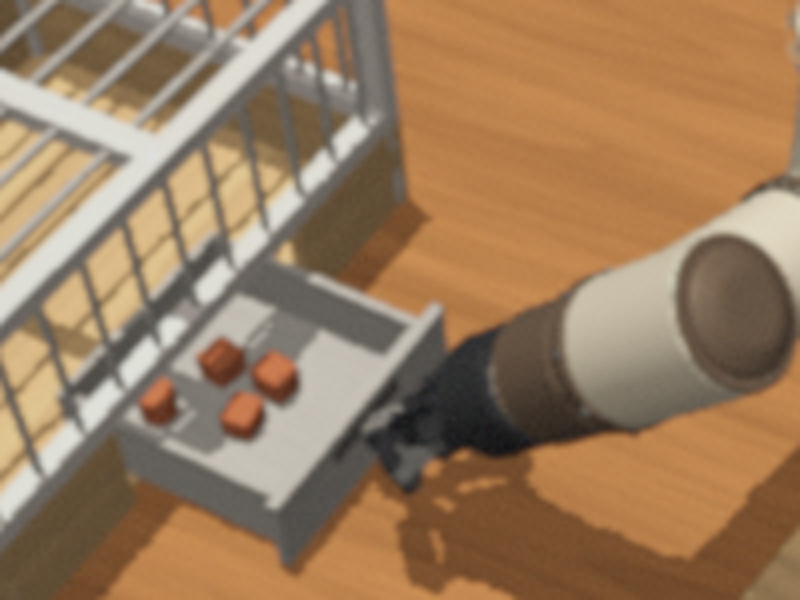

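Call:
{"name": "apply_moves", "arguments": {"increments": [[[0.07,0,0.07,0,0,0,-1],[0.14,0,0.14,0,0,0,-1],[0.21,0,0.21,0,0,0,-1],[0.28,0,0.28,0,0,0,-1],[0.35,0,0.35,0,0,0,-1],[0.42,0,0.42,0,0,0,-1],[0.48,0,0.48,0,0,0,-1],[0.53,0,0.53,0,0,0,-1],[0.57,0,0.57,0,0,0,-1],[0.6,0,0.6,0,0,0,-1]]]}}

```text
clock: 23.25
position: [557.2, -194.2, 86.8]
ee_rot: [-0.639, 0.668, -0.263, -0.275]
contact_force: [-2.2, 2.9, 0.7]
gripper_width: -0.1
```

```bash
python3 - <<'E'
from push import *; from h import *
d,w=inc(*pp(140,35,45)); inc(*pp(152,35,45))
p=arm.get_image("scene");crop(p,110,120,310,270,4,"pics/s13.png")
E
```

```text
t 23.25 pos [ 557.2 -194.2   86.8] q [ 0.01  0.61 -0.75  1.3  -0.82 -1.27] F [-2.2  2.9  0.7] w -0.1
inc [ 0.039 -0.004  0.041] [ 0.008  0.008 -0.007]
t 23.25 pos [ 557.2 -194.2   86.8] q [ 0.01  0.61 -0.75  1.3  -0.82 -1.27] F [-2.2  2.9  0.7] w -0.1
inc [ 0.124 -0.005  0.126] [ 0.008  0.008 -0.007]
```

View pics/s13.png

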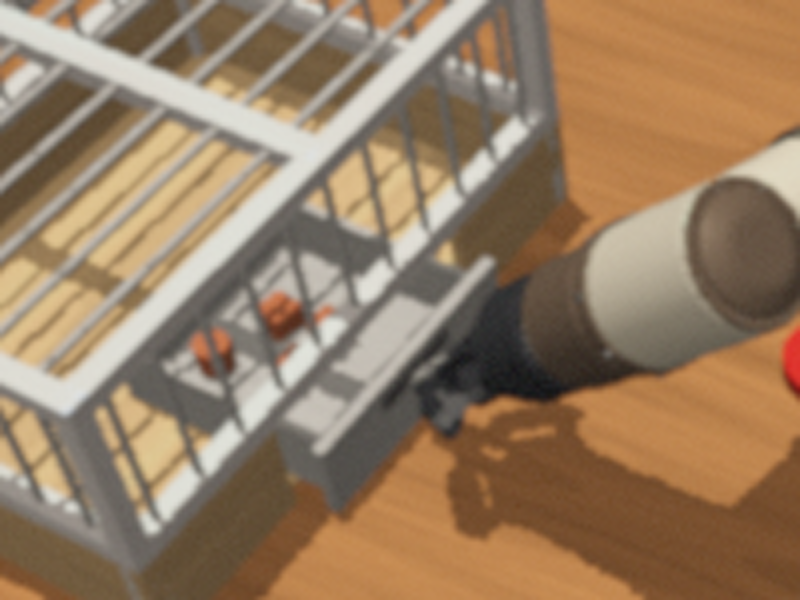

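```bash
python3 - <<'E'
from push import *; from h import *
p=arm.get_image("scene")
for c in [(495,262),(325,455)]:
    X=unp(p,110+(c[0]+.5)/4-.5,120+(c[1]+.5)/4-.5,63); print(X.round(1),((X-F)@u).round(1))
E
```

```text
[ 462.5 -243.2   63. ] 135.3
[ 646.2 -251.2   63. ] 136.2
```

Call:
{"name": "apply_moves", "arguments": {"increments": [[[0.03,0,0.03,0,0,0,-1],[0.06,0,0.06,0,0,0,-1],[0.09,0,0.09,0,0,0,-1],[0.11,0,0.11,0,0,0,-1],[0.13,0,0.13,0,0,0,-1],[0.14,0,0.14,0,0,0,-1],[0.14,0,0.14,0,0,0,-1]]]}}

```text
clock: 24.05
position: [556.7, -213.7, 86.9]
ee_rot: [-0.639, 0.668, -0.264, -0.275]
contact_force: [0.8, 1.4, -0.5]
gripper_width: -0.2
```

Call:
{"name": "apply_moves", "arguments": {"increments": [[[0.01,0,0.01,0,0,0,-1],[0.02,0,0.02,0,0,0,-1],[0.02,0,0.02,0,0,0,-1]]]}}

```text
clock: 24.35
position: [556.5, -216.3, 86.9]
ee_rot: [-0.639, 0.668, -0.264, -0.275]
contact_force: [2.0, 2.4, 0.5]
gripper_width: -0.1
```

```bash
python3 - <<'E'
from push import *; from h import *
d,w=inc(*pp(160,35,45))
p=arm.get_image("scene");crop(p,110,120,310,270,4,"pics/s14.png")
E
```

```text
t 24.35 pos [ 556.5 -216.3   86.9] q [-0.04  0.61 -0.75  1.36 -0.81 -1.27] F [2.  2.4 0.5] w -0.1
inc [ 0.024 -0.001  0.027] [ 0.007  0.008 -0.007]
```

View pics/s14.png

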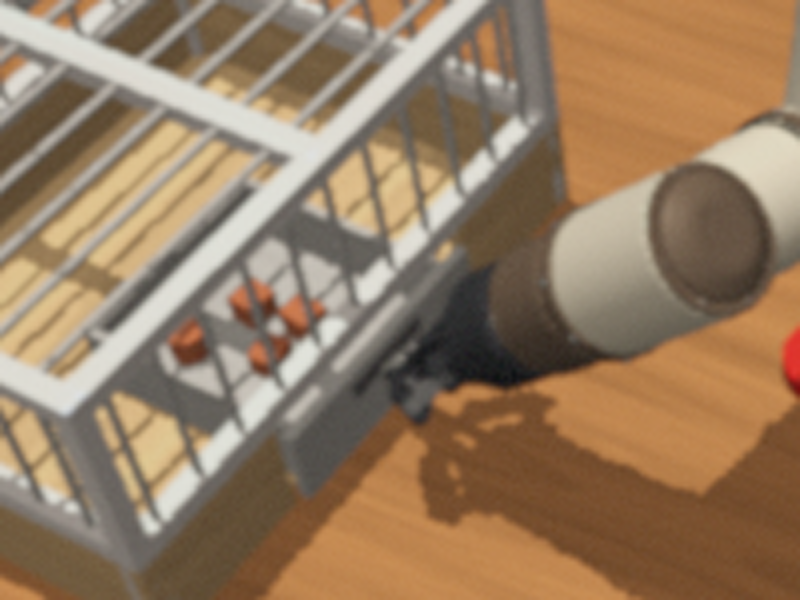

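Call:
{"name": "apply_moves", "arguments": {"increments": [[[0.01,0,0.01,0,0,0,-1],[0.02,0,0.02,0,0,0,-1],[0.03,0,0.03,0,0,0,-1],[0.03,0,0.03,0,0,0,-1]]]}}

```text
clock: 24.8
position: [556.3, -216.9, 86.9]
ee_rot: [-0.642, 0.666, -0.263, -0.273]
contact_force: [-6.9, 22.6, 10.8]
gripper_width: 0.2
```

Call:
{"name": "apply_moves", "arguments": {"increments": [[[0.01,0,0.01,0,0,0,-1],[0.02,0,0.02,0,0,0,-1],[0.02,0,0.02,0,0,0,-1]]]}}

```text
clock: 25.1
position: [556.2, -217.3, 86.9]
ee_rot: [-0.644, 0.665, -0.263, -0.271]
contact_force: [-12.9, 37.5, 18.3]
gripper_width: -0.0
```

```bash
python3 - <<'E'
from push import *; from h import *
d,w=inc(*pp(160,35,45))
p=arm.get_image("scene");crop(p,170,160,270,235,8,"pics/s15.png")
E
```

```text
t 25.1 pos [ 556.2 -217.3   86.9] q [-0.05  0.6  -0.75  1.37 -0.79 -1.27] F [-12.9  37.5  18.3] w -0.0
inc [ 0.017 -0.004  0.02 ] [-0.011  0.019  0.01 ]
```

View pics/s15.png

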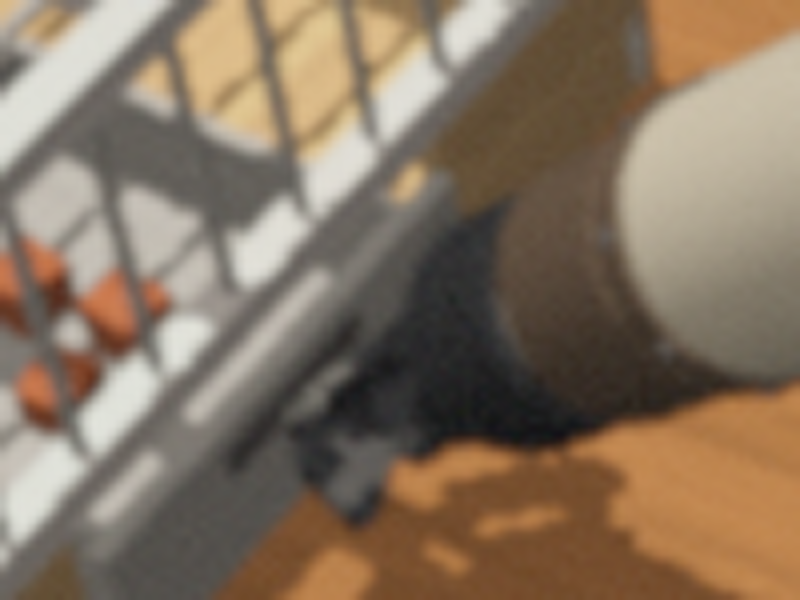

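Call:
{"name": "apply_moves", "arguments": {"increments": [[[-0.03,0,-0.03,0,0,0,-1],[-0.08,0,-0.08,0,0,0,-1],[-0.16,0,-0.16,0,0,0,-1],[-0.3,0,-0.3,0,0,0,-1],[-0.5,0,-0.5,0,0,0,-1],[-0.75,0,-0.75,0,0,0,-1],[-0.75,0,-0.75,0,0,0,-1]]]}}

```text
clock: 25.85
position: [562.4, -113.6, 86.9]
ee_rot: [-0.641, 0.666, -0.264, -0.274]
contact_force: [-0.1, 0.8, 0.8]
gripper_width: 0.1
```

```bash
python3 - <<'E'
from push import *; from h import *
d,w=inc(*pp(160,35,45))
p=arm.get_image("scene");crop(p,150,160,270,250,6,"pics/s16.png")
p=arm.get_image("top");crop(p,370,180,460,290,5,"pics/t16.png"); cv2.imwrite("pics/t16f.png",p["img"][:,:,::-1])
E
```

```text
t 25.85 pos [ 562.4 -113.6   86.9] q [ 0.2   0.61 -0.72  1.12 -0.86 -1.26] F [-0.1  0.8  0.8] w 0.1
inc [0.754 0.018 0.752] [-0.002  0.009 -0.001]
```

View pics/s16.png

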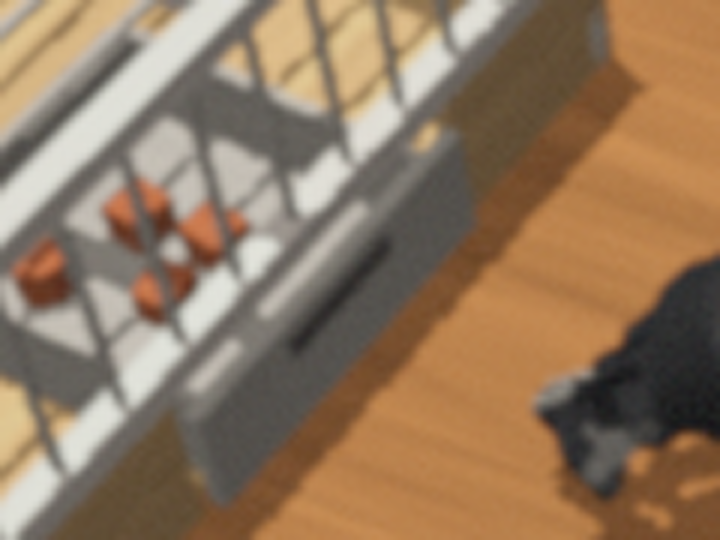

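View pics/t16.png

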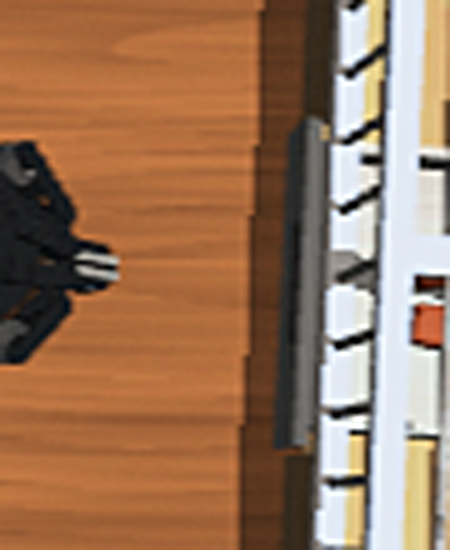

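```bash
python3 - <<'E'
from push import *; from h import *
p=arm.get_image("top");s=arm.get_image("scene")
for c in [(307,118),(290,447)]:
    X=unp(p,370+(c[0]+.5)/5-.5,180+(c[1]+.5)/5-.5,63); print("top",X.round(1),((X-F)@u).round(1))
for c in [(462,145),(195,410)]:
    X=unp(s,150+(c[0]+.5)/6-.5,160+(c[1]+.5)/6-.5,63); print("scene",X.round(1),((X-F)@u).round(1))
cr=p["img"][195:280,420:440]
crop(p,418,198,448,275,10,"pics/t17.png"); crop(s,175,170,235,245,10,"pics/s17.png")
E
```

```text
top [ 645.4 -275.3   63. ] 160.3
top [ 458.7 -265.4   63. ] 157.6
scene [ 466.2 -261.8   63. ] 153.7
scene [ 641.6 -280.1   63. ] 165.2
```

View pics/s17.png

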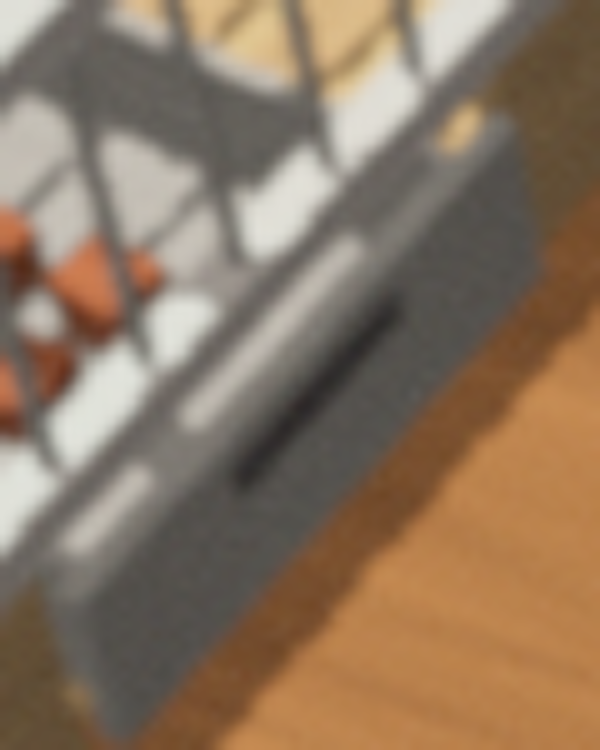

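View pics/t17.png

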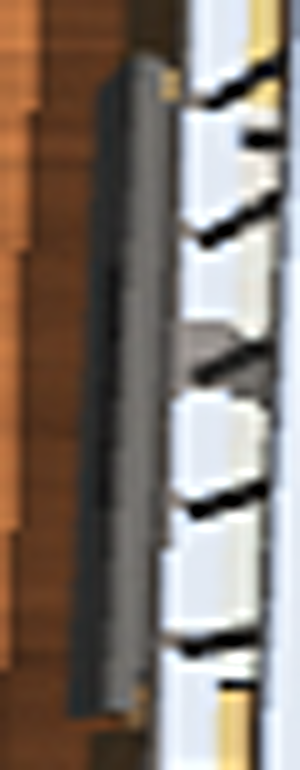

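View pics/t16f.png

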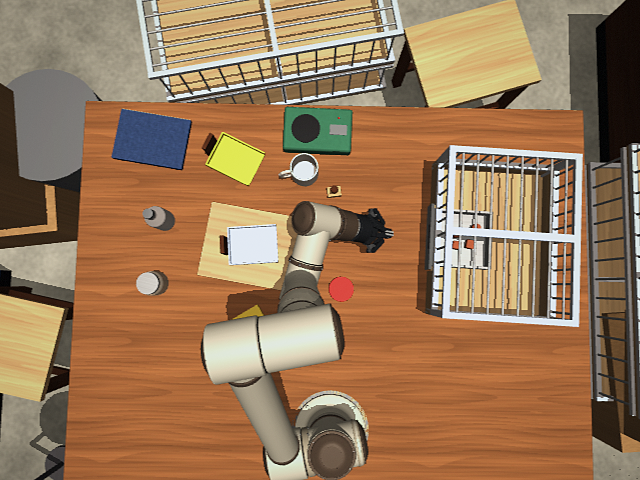

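```bash
python3 - <<'E'
from bench import arm
s=arm.read_state();print(s["clock"],s["contact_force"].round(1)); print(arm.job_done())
E
```

```text
26.05 [ 0.2 -0.1 -0.1]
the job is handed in; nothing more can be done
None
```

I handed the job in at 26.05 s, with the whole job done; no verdict is reported.

- **Blocks:** I lifted the silver tray by its grip and tipped it to about 34° with the lip 60–75 mm above the table. All four blocks lay on the drawer floor while the tray was still tipped, and the gripper stayed clear of them. After the push, four blocks still show inside the drawer through the bars, though the last view partly hides them.
- **Tray:** It is back flat on its board, about 5 mm from the board's middle by the tool's position. The last wrist and top views agree.
- **Drawer:** I pushed it with a 45° lean until the force jumped from about 3 N to about 43 N (37.5 N along the push), then backed off. That total came from fingertip contact and is above the 40 N set for the arm or the gripper's body, but no view shows the body touching anything.
- **Home position:** The front plate travelled about 159 mm by the mean of both cameras. Individual plate corners in the scene view ranged from 154 to 165 mm, so I rely on the force jump at the stop to say it is home.
- **Other things:** The bystanders look unmoved in the last top view. One yellow tray is partly hidden by the arm there. The final contact force was about 0 N.

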